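# Load the board dryer, shut its lid and set the vent on the stay's second hole

## Robot

A 6-joint arm with a two-finger parallel gripper is mounted at the origin on the work surface. World frame = base frame: x ahead of the robot, y to its left, z up, the work surface at z = 0. Lengths are in m, angles in rad, forces in N, time in s.
With the tool pointing down it reaches from about 0.375 to 0.975 m from the base axis. Payload 3.8 kg.
Tool frame: the origin (TCP) lies at the very end of the fingers, on their centre line; the grasp point (between the pads) lies bot.hold_point_z behind it (bot.hold_point_z is the distance from the TCP to the grasp point, in m); z points along the fingers, y is the line along which they close (so a half turn about z gives the same grasp; the last joint's range is limited). The gripper opens to 85 mm and grips with 20 to 120 N. Pads are 22 mm wide; open, the fingers measure 114 mm over their backs; the gripper's body (76 mm by 85 mm) begins 54 mm behind the grasp point. The pads swing forward as they close: fully open they stand 13 mm farther back than shut.
Start: joints at [1.089, 0.264, 1.604, -0, 1.274, -0.037], TCP at [0.29, 0.609, 0.231] pointing down, gripper open.
Joint ranges: [-2.63, 2.63], [-0.94, 2.18], [0.31, 2.57], [-1.31, 4.45], [0, 2.66], [-2.55, 2.55]. Speed limits (rad/s): [2.57, 2.57, 3.14, 3.14, 3.14, 3.14].

## Interface

Orientations are given as a rotation vector (axis times angle).
In Python, from workcell import bot, monitor, read_camera, camera_info gives the robot as it stands (bot), with the cameras as plain functions and the readings (monitor).
- The arm moves only by the shell command python3 jog.py 'ROWS' [OPENING] [FORCE]. ROWS is a JSON object whose key "moves" holds a list of rows, 1 to 5 of them, each of 4 numbers: dx, dy, dz in shares of the most that a row can go, 1 being 62.5 mm, then a turn about the tool's z in parts of the range, where 1.0 means pi rad; each row shifts and turns the commanded pose from where the row before left it, along the tool's axes as they then stand; what a row does not reach is not made up. A row lasts 1/8 s, in which the tool goes at most 0.0625 m and 0.188 rad, less where a joint would pass 70% of its speed; a pose out of reach is approached as far as the arm can. OPENING is the opening from 0.0 (shut) to 1.0 (fully open), set as the command begins (- or left out keeps the last). The fingers move at their own pace and stop on an object; FORCE is the grip in N (left out, the last holds). Time passes only in rows, so rows that do not move let the fingers close. It prints the time, the measured TCP pose, the force, the opening and the grip force at its end. Input that does not fit is refused with a message, and nothing moves.
- monitor.read_state(): the state, without advancing time (a new reading comes with each control period).
- read_camera(name): name is "scene" or "top" or "wrist"; returns the picture (400x640x3 uint8, red, green, blue); there is no depth.
- camera_info(name): a dict with "intrinsics" (3x3 intrinsics, pixels), "k1" (the pictures are not rectified: a ray, as slopes to the right and down, at radius r is drawn at 1 + k1 r^2 times it, then the intrinsics apply), "extrinsics" (4x4, takes a point from camera to world coordinates). Camera axes: x right, y down, z forward; pixel columns grow to the right and rows downward; lengths in m; the calibration is good to about 2 mm. A picture is of the moment at which its call begins: read the wrist's pose just before it. camera_info takes no time and is no camera call; for the wrist camera it gives the pose at the moment of the call.
- bot.finish_job(): hands the job in; it is judged then, once.
The state is a dict: "time": time; "q": joint angles; "joint_vel": joint speeds; "joint_torque": joint torques, N m; "tool_pos": TCP position; "tcp_rot": TCP orientation; "wrist_force": force on the tool from outside, world axes, zero at the start; "torque": the same for the moment, N m; "width": opening from 0.0 (shut) to 1.0 (fully open); "grip_force": force on a finger pad.
Only numpy, scipy, OpenCV 4.12 (cv2) and the standard library are available. Lean on these libraries where they do the work, as an engineer would, in place of code of your own. Each camera call takes 0.05 s, during which the arm holds its last target. There are 200 camera calls.

## Task

Put every washed power board on the bench (the two to four circuit boards with a tall finned heat sink) into the drying chest, each lying flat on the chest's floor, right way up and none on top of another, then swing the clear lid down and press it fully shut past its catch. Also set the chest's side vent: take the loose stay bar by its knob, swing the flap open with it and drop the bar's second hole, counted from the flap end, fully down over the fixed peg. Leave the board without a heat sink, the tape, the mug and the flux bottle where they are.

Things in the scene. Friction and masses are not known exactly. Their poses are not given: they have to be found in the camera images.
- board1: power board: green circuit board 60 mm (its x) by 90 mm (its y), 3 mm thick, on four 6 mm brass standoffs, about 0.16 kg; on its middle a finned aluminium heat sink 26 mm wide (x), 52 mm long (y), from 9 to 49 mm above the underside, to be gripped across its 26 mm width; capacitors up to 27 mm high at the +y end. Origin: centre of the underside (foot level), z up. May be absent (None).
- board2: power board: green circuit board 60 mm (its x) by 90 mm (its y), 3 mm thick, on four 6 mm brass standoffs, about 0.16 kg; on its middle a finned aluminium heat sink 26 mm wide (x), 52 mm long (y), from 9 to 49 mm above the underside, to be gripped across its 26 mm width; capacitors up to 27 mm high at the +y end. Origin: centre of the underside (foot level), z up. May be absent (None).
- board3: power board: green circuit board 60 mm (its x) by 90 mm (its y), 3 mm thick, on four 6 mm brass standoffs, about 0.16 kg; on its middle a finned aluminium heat sink 26 mm wide (x), 52 mm long (y), from 9 to 49 mm above the underside, to be gripped across its 26 mm width; capacitors up to 27 mm high at the +y end. Origin: centre of the underside (foot level), z up. May be absent (None).
- board4: power board: green circuit board 60 mm (its x) by 90 mm (its y), 3 mm thick, on four 6 mm brass standoffs, about 0.16 kg; on its middle a finned aluminium heat sink 26 mm wide (x), 52 mm long (y), from 9 to 49 mm above the underside, to be gripped across its 26 mm width; capacitors up to 27 mm high at the +y end. Origin: centre of the underside (foot level), z up. May be absent (None).
- logic_board: circuit board of the same 60 x 90 mm outline and standoffs but with only flat chips, no heat sink; stays on the bench. Origin: centre of the underside.
- tape: roll of brown tape, ring of 80 mm outer diameter, 20 mm high, lying flat; stays. Origin: centre of the underside.
- mug: white mug, 76 mm diameter, 92 mm high; stays. Origin: centre of the underside.
- flux_bottle: white bottle, 48 mm diameter, 120 mm high; stays. Origin: centre of the underside.
- chest: drying chest, a grey sheet-steel box fixed to the bench: 206 mm (its x, away from the robot) by 236 mm (its y), rim 85 mm above the bench, walls 3 mm, open top inside 200 x 230 mm; black fan standing out 32 mm from the -y wall; on the +y wall the vent opening with its flap and a steel bracket (22 mm wide, top 79 mm above the bench) that carries the peg. Origin: centre of the underside; z up.
- chest_in (a point): centre of the top of the chest's slotted floor, 12 mm above the bench; axes as the chest's. Room for four boards in two rows of two (centres at x +-43 mm, y +-57 mm, boards' y along the chest's y).
- lid (a joint): angle of the clear lid in its aluminium frame (220 mm from hinge to front edge, 236 mm wide, 6 mm thick), hinged on the chest's far (+x) rim: 0 shut, about 1.57 upright, 2.1 fully open. Starts open. Stiff hinge: stays where left (2 to 4 N at the edge moves it). At about 0.07 rad its tongue meets a spring roller catch; about 10 N down at the front edge presses it past, to 0, where it stays.
- lid_edge (a point): on the lid's outer (top) face, 213 mm from the hinge axis, middle of the front edge, right above the tongue (44 mm wide, reaching 32 mm below the lid; on the open lid it points inward over the chest); its x axis points from the edge to the hinge, z out of the lid's top face.
- lid_hinge (a point): on the lid's hinge axis (along the chest's y), middle of the far rim, 85 mm above the bench, in the plane of the lid's underside.
- vent_flap (a joint): angle of the aluminium vent flap (116 x 62 mm upright plate, from 10 to 72 mm above the bench): 0 shut against the chest's +y wall, grows as its free (far) edge swings outward, to 1.25. Slight friction: it stays where left.
- vent_hinge (a point): on the flap's upright hinge axis (at the flap's robot-side edge), at the level of the stay bar's middle plane; axes as the chest's. The peg stands 70 mm from it along the chest's +y; the bar's pivot goes round it at 105 mm.
- stay_swivel (a joint): turn of the stay bar about the upright pin at the flap's free edge: 0 when the bar points along the flap to its hinge, grows as it swings outward, to 2.0. Turns freely. It starts loose, off the peg.
- stay (a joint): lift of the stay bar about the cross pin at its pivot: 0 level (its stop; the bar drops back to it by its weight), grows as the knob end is raised, to 0.7. With the bar lying on top of the peg at hole 2 it reads about 0.18.
- stay_pivot (a point): on the bar's pivot at the flap's free edge, middle plane of the bar, 84 mm above the bench; x along the bar to the knob.
- stay_hole1 (a point): centre of hole 1 counted from the flap end, 60 mm from the pivot, middle plane of the bar (steel, 24 mm wide, 4 mm thick, four holes of 13.5 mm).
- stay_hole2 (a point): centre of hole 2 counted from the flap end, 82 mm from the pivot, middle plane of the bar (steel, 24 mm wide, 4 mm thick, four holes of 13.5 mm). This is the one to use.
- stay_hole3 (a point): centre of hole 3 counted from the flap end, 104 mm from the pivot, middle plane of the bar (steel, 24 mm wide, 4 mm thick, four holes of 13.5 mm).
- stay_hole4 (a point): centre of hole 4 counted from the flap end, 126 mm from the pivot, middle plane of the bar (steel, 24 mm wide, 4 mm thick, four holes of 13.5 mm).
- stay_knob (a point): in the middle of the upright dark steel knob at the bar's free end, 156 mm from the pivot: 16 mm diameter, 36 mm tall, standing on the bar; this point is 18 mm above the bar's top face.
- peg (a point): axis of the fixed upright peg (9 mm diameter, rounded top), at the height of the bar's middle plane when the bar is level, 84 mm above the bench; the peg's top is 13 mm higher. Axes as the chest's.

How it is judged:
By the outcome, as a careful person would: the job done as asked, in the order asked, and still so for the second after the job is handed in, with the robot touching nothing.
Of board1, board2, board3, board4 only 2 to 4 are there at a start; the rules pass over those that are not, and their reading is None.
At some moment in a run one of board1, board2, board3, board4 may be knocked a few centimetres aside while the robot is not near it.
It also fails if it takes over 210 s, if anything falls off the work surface, if the arm or the gripper's body presses on something with over 40 N, if the wrist force passes 120 N, or if a joint passes its speed limit or range.

## Working session

There is one attempt and no reset: what is moved stays moved. The work goes in short steps, Python scripts to look and compute and a shell command to move; the robot and the scene stay as the last step left them, time stands still between calls to the robot, and variables do not carry over. Pictures are saved under pics/ and viewed, at most 14 in all, crops included, and the job is handed in when it is done.

```bash
ls; mkdir -p pics; cat > h.py <<'E'
import numpy as np, cv2
from workcell import bot, monitor, read_camera, camera_info
from scipy.spatial.transform import Rotation as R
def snap(n,f,crop=None,s=1):
    ci=camera_info(n); im=read_camera(n)
    np.savez('pics/'+f+'.npz',im=im,K=ci['intrinsics'],k=ci['k1'],T=ci['extrinsics'])
    save(f,f,crop,s)
def save(src,f,crop=None,s=1):
    im=np.load('pics/'+src+'.npz')['im']
    if crop: im=im[crop[1]:crop[3],crop[0]:crop[2]]
    im=cv2.resize(im,None,fx=s,fy=s,interpolation=cv2.INTER_CUBIC)
    cv2.imwrite('pics/'+f+'.png',im[:,:,::-1])
def ray(f,u,v):
    d=np.load('pics/'+f+'.npz'); K=d['K'];k=float(d['k'])
    p=cv2.undistortPoints(np.array([[[u,v]]],float),K,np.array([k,0,0,0,0]))[0,0]
    T=d['T']; return T[:3,3],T[:3,:3]@np.array([p[0],p[1],1])
def onz(f,u,v,z):
    o,r=ray(f,u,v); return o+r*(z-o[2])/r[2]
def tri(*a):
    A=np.zeros((3,3));b=np.zeros(3)
    for f,u,v in a:
        o,r=ray(f,u,v); r=r/np.linalg.norm(r);P=np.eye(3)-np.outer(r,r);A+=P;b+=P@o
    x=np.linalg.solve(A,b)
    return x,[round(1000*np.linalg.norm(np.cross(x-ray(f,u,v)[0],ray(f,u,v)[1]/np.linalg.norm(ray(f,u,v)[1]))),1) for f,u,v in a]
def proj(f,X):
    d=np.load('pics/'+f+'.npz');T=np.linalg.inv(d['T']);rv=cv2.Rodrigues(T[:3,:3])[0]
    return cv2.projectPoints(np.atleast_2d(np.array(X,float)),rv,T[:3,3],d['K'],np.array([float(d['k']),0,0,0,0]))[0][:,0]
E
python3 - <<'E'
from h import *
np.set_printoptions(precision=4,suppress=True)
for n in ['scene','top','wrist']:
    snap(n,n+'0',s=1.25); d=np.load(f'pics/{n}0.npz');print(n,d['K'],d['k'],d['T'])
print(monitor.read_state(),bot.hold_point_z)
E
```

```text
jog.py
pics
workcell.py
scene [[452.3574   0.     321.6667]
 [  0.     452.3574 197.0941]
 [  0.       0.       1.    ]] 0.040729202313988716 [[ 0.932   0.226  -0.2832  0.8341]
 [ 0.362  -0.616   0.6997 -0.8779]
 [-0.0163 -0.7546 -0.6559  0.8635]
 [ 0.      0.      0.      1.    ]]
top [[387.499    0.     321.2211]
 [  0.     387.499  203.7497]
 [  0.       0.       1.    ]] -0.05635654817658216 [[-0.02   -0.996   0.0874  0.4054]
 [-0.9995  0.0177 -0.0268 -0.048 ]
 [ 0.0251 -0.0878 -0.9958  1.152 ]
 [ 0.      0.      0.      1.    ]]
wrist [[282.7223   0.     317.3638]
 [  0.     282.7223 200.5618]
 [  0.       0.       1.    ]] -0.04936235871039151 [[ 0.4293  0.8628  0.267   0.2223]
 [ 0.9032 -0.4096 -0.1286  0.6425]
 [-0.0016  0.2963 -0.9551  0.3726]
 [ 0.      0.      0.      1.    ]]
{'time': 0.15, 'q': array([ 1.0891,  0.2646,  1.6051, -0.    ,  1.2737, -0.0369]), 'joint_vel': array([-0.0015, -0.0031, -0.004 ,  0.0009,  0.0007, -0.0012]), 'joint_torque': array([  0.0003, -51.5907, -36.7958,  -0.0001,   0.0081,  -0.    ]), 'tool_pos': array([0.2902, 0.6088, 0.2302]), 'tcp_rot': array([-0.6928, -3.0638,  0.0027]), 'wrist_force': array([ 0.0563,  0.0805, -0.1408]), 'torque': array([ 0.0139, -0.0629,  0.0507]), 'grip_force': 0.0, 'width': 0.999661874202164} 0.0187
```

View pics/top0.png

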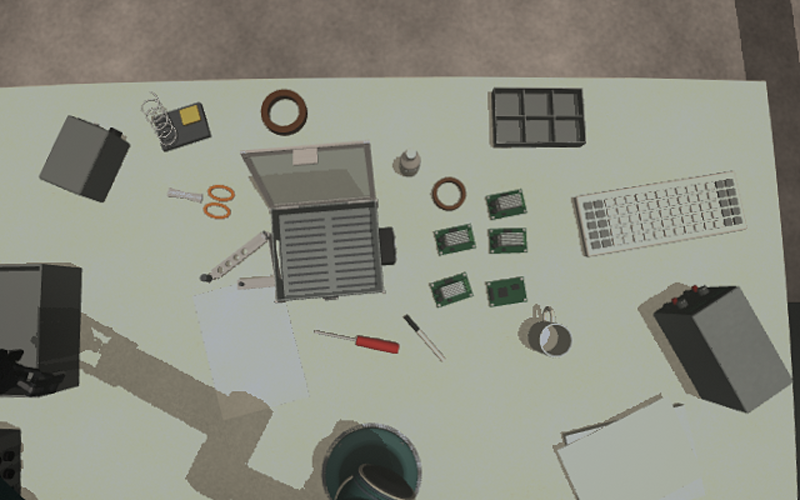

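View pics/scene0.png

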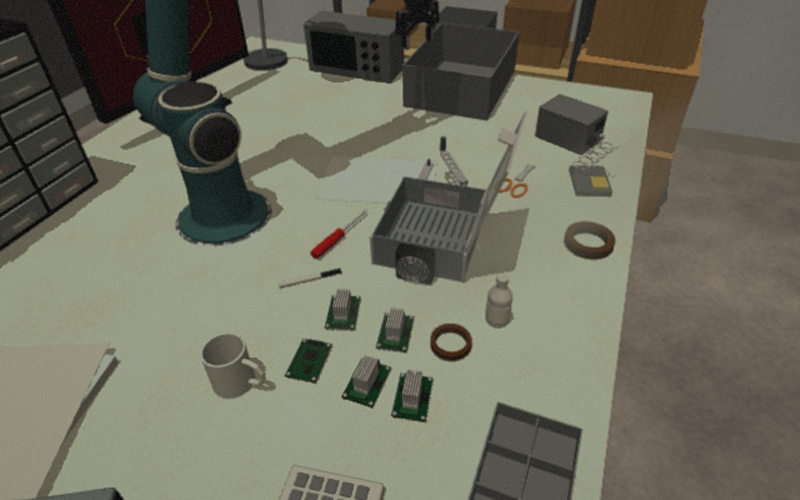

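The top view (800 px scale) shows four power boards near (506,204), (455,238), (508,240) and (451,289), and the logic board at (506,291). The chest is at (328,255) with its lid open, and the stay bar runs from about (205,278) to (268,235).

```bash
python3 - <<'E'
from h import *
save('top0','topA',(335,140,435,255),5)
save('top0','topB',(155,110,325,250),4.6)
E
```

```text
(no output)
```

View pics/topA.png

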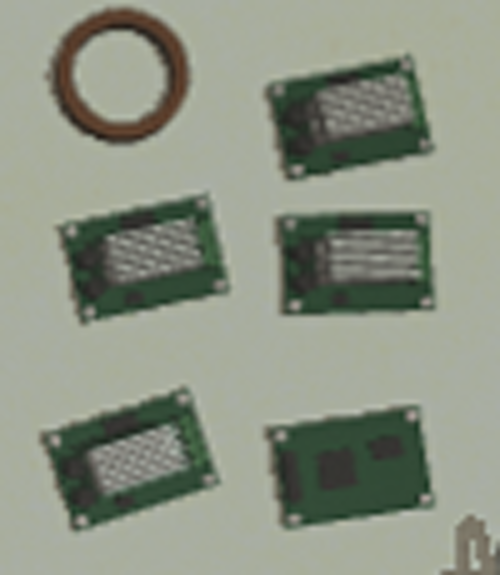

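View pics/topB.png

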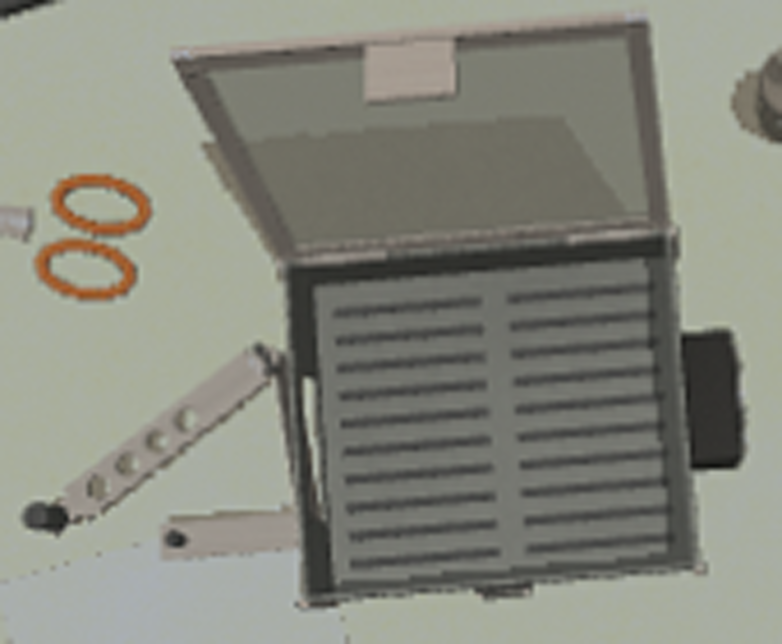

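The four boards' capacitors all point left, which is +y. I read the corner pixels of boards a to d, the chest rim corners, the peg near (176,539) in topB and the knob near (42,516).

```bash
cat >> h.py <<'E'
def board(f,pts,z=.009):
    P=np.array([onz(f,u,v,z) for u,v in pts])[:,:2]
    c=P.mean(0); e=(P[0]+P[3]-P[1]-P[2])/2; e2=(P[0]+P[1]-P[2]-P[3])/2
    return np.r_[c,np.arctan2(-e[0],e[1]),np.linalg.norm(e),np.linalg.norm(e2)]
def go(x,y,z,yaw=None,cap=None):
    "print tool-axis shift to TCP target; yaw = world angle of tool closing line from world x"
    s=monitor.read_state(); M=R.from_rotvec(s['tcp_rot']).as_matrix()
    t=M.T@(np.array([x,y,z])-s['tool_pos'])
    yt=np.arctan2(M[1,1],M[0,1])
    print('tcp',s['tool_pos'].round(4),'toolz',M[:,2].round(3),'x',M[:,0].round(3),'shift',t.round(4),end=' ')
    if yaw is not None:
        d=(yaw-yt+np.pi/2)%np.pi-np.pi/2
        print('turn',round(-d,4),end=' ')
    print('t',round(s['time'],2),'q6',s['q'][5].round(2))
E
python3 - <<'E'
from h import *
np.set_printoptions(precision=4,suppress=True)
f=lambda u,v:(335+u/5-.4,140+v/5-.4)
for n,p in dict(a=[(278,88),(406,63),(428,146),(295,170)],b=[(290,223),(422,217),(428,303),(288,307)],c=[(68,231),(206,203),(222,287),(88,315)],d=[(52,438),(184,397),(210,481),(80,521)],logic=[(278,435),(413,412),(428,497),(290,519)]).items():
    print(n,board('top0',[f(*q) for q in p]))
g=lambda u,v:(155+u/4.6-.4,110+v/4.6-.4)
for n,p,z in [('FL',(288,265),.085),('FR',(675,235),.085),('NR',(700,568),.085),('NL',(305,603),.085),('peg',(176,539),.097),('knob',(42,516),.122),('piv',(262,355),.086),('h1',(187,419),.086),('h4',(96,487),.086)]:
    print(n,onz('top0',*g(*p),z))
for p in [(370,45),(455,42)]: print([onz('top0',*g(*p),z) for z in (.25,.28,.3)])
go(.5,.2,.35,0)
E
```

```text
a [ 0.6247 -0.3339  0.1727  0.0815  0.0516]
b [ 0.5362 -0.3334  0.0203  0.0825  0.0513]
c [ 0.5404 -0.2065  0.1864  0.0834  0.0514]
d [ 0.4215 -0.1944  0.2771  0.0815  0.0517]
logic [ 0.4149 -0.3259  0.1394  0.0832  0.0506]
FL [0.6062 0.2107 0.085 ]
FR [ 0.6206 -0.0236  0.085 ]
NR [ 0.4189 -0.0354  0.085 ]
NL [0.4024 0.1999 0.085 ]
peg [0.4414 0.2734 0.097 ]
knob [0.4551 0.3438 0.122 ]
piv [0.5514 0.2258 0.086 ]
h1 [0.5135 0.2707 0.086 ]
h4 [0.4737 0.3251 0.086 ]
[array([0.6899, 0.1292, 0.25  ]), array([0.6805, 0.1233, 0.28  ]), array([0.6742, 0.1193, 0.3   ])]
[array([0.6908, 0.0851, 0.25  ]), array([0.6813, 0.0807, 0.28  ]), array([0.675 , 0.0777, 0.3   ])]
tcp [0.2902 0.6088 0.2302] toolz [-0.001 -0.002 -1.   ] x [-0.903  0.43   0.   ] shift [-0.3653 -0.279  -0.1193] turn 1.126 t 0.15 q6 -0.04
```

The manual's scale: shifts go in shares of 62.5 mm and turns go in shares of pi rad. Converting my numbers, -0.02 m is -0.32, -0.01 m is -0.16, 0.187 rad / 3.1416 = 0.0595.

```bash
python3 jog.py '{"moves": [[0,0,-0.32,0.0595],[0,0,-0.32,0.0595],[0,0,-0.16,0.0595],[0,0,0,0.0595],[0,0,0,0.0595]]}' 0.7
python3 jog.py '{"moves": [[0,0,0,0.0595],[-0.928,0.256,0,0],[-0.928,0.256,0,0],[-0.928,0.256,0,0],[-0.928,0.256,0,0]]}'
python3 jog.py '{"moves": [[-0.928,0.256,0,0],[-0.928,0.256,0,0],[-0.928,0.256,0,0],[-0.928,0.256,0,0],[-0.928,0.256,0,0]]}'
python3 jog.py '{"moves": [[-0.928,0.256,0,0],[-0.928,0.256,0,0],[-0.928,0.256,0,0],[-0.928,0.256,0,0],[0,0,0,0]]}'
python3 - <<'E'
from h import *
go(.5,-.15,.28,0)
snap('wrist','w1',s=1.25)
E
```

```text
time: 0.78
tool_pos: [0.2904, 0.6092, 0.2811]
tcp_rot: [2.007, 2.417, -0.001]
wrist_force: [-0.6, -0.3, -0.5]
width: 0.699
grip_force: 0.0
time: 1.4
tool_pos: [0.3554, 0.3757, 0.2809]
tcp_rot: [2.216, 2.226, -0.0]
wrist_force: [1.5, -0.6, -0.3]
width: 0.695
grip_force: 0.0
time: 2.02
tool_pos: [0.4365, 0.086, 0.2813]
tcp_rot: [2.217, 2.226, 0.001]
wrist_force: [0.4, 0.2, 0.9]
width: 0.703
grip_force: 0.0
time: 2.65
tool_pos: [0.5016, -0.1475, 0.2806]
tcp_rot: [-2.223, -2.22, 0.002]
wrist_force: [-0.8, 0.9, -0.7]
width: 0.701
grip_force: 0.0
tcp [ 0.5016 -0.1475  0.2806] toolz [-0.001 -0.001 -1.   ] x [ 0.001  1.    -0.001] shift [-0.0025 -0.0016  0.0007] turn -0.0014 t 2.65 q6 -0.33
```

View pics/w1.png

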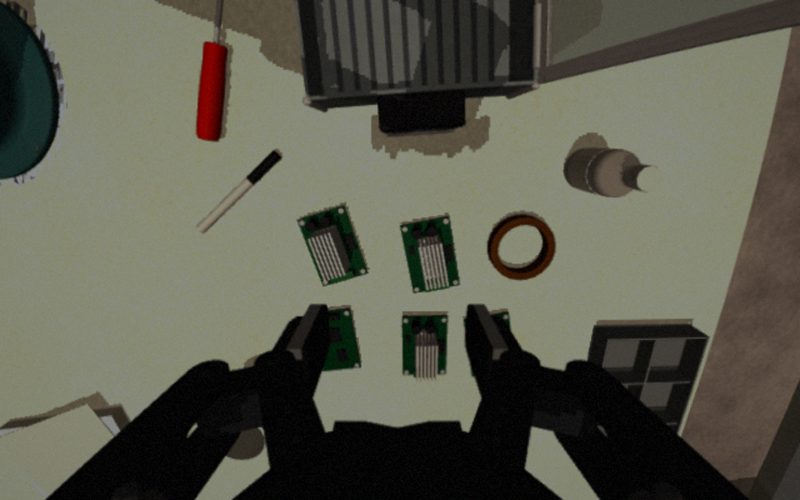

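The wrist view (1.25x) shows board c with corner dots at (405,227), (448,218), (458,283) and (417,290), and board d with dots at (303,219), (345,209), (366,269) and (325,283). The fingers partly hide the rest.

```bash
python3 - <<'E'
from h import *
np.set_printoptions(precision=4,suppress=True)
f=lambda u,v:(335+u/5-.4,140+v/5-.4)
g=lambda u,v:(u/1.25-.1,v/1.25-.1)
T=dict(c=[(68,231),(206,203),(222,287),(88,315)],d=[(52,438),(184,397),(210,481),(80,521)])
W=dict(c=[(448,218),(458,283),(417,290),(405,227)],d=[(345,209),(366,269),(325,283),(303,219)])
# board order: top-left(+y,+x),(-y,+x),(-y,-x),(+y,-x)
for n in T:
    print(n,board('w1',[g(*q) for q in W[n]]))
    for a,b in zip(T[n],W[n]): print(tri(('top0',*f(*a)),('w1',*g(*b))))
# heights of chest rim: near-right corner
print(tri(('top0',155+700/4.6-.4,110+568/4.6-.4),('w1',*g(309,101))), onz('w1',*g(309,101),.085))
E
```

```text
c [ 0.5455 -0.2053  0.191   0.0845  0.0525]
(array([ 0.5621, -0.1611, -0.0026]), [np.float64(2.7), np.float64(2.7)])
(array([ 0.5769, -0.2436,  0.0061]), [np.float64(3.0), np.float64(3.0)])
(array([ 0.5255, -0.2524,  0.006 ]), [np.float64(2.4), np.float64(2.4)])
(array([ 0.5109, -0.174 , -0.0134]), [np.float64(1.6), np.float64(1.6)])
d [ 0.4262 -0.193   0.2738  0.0822  0.054 ]
(array([ 0.4362, -0.1509, -0.0159]), [np.float64(1.3), np.float64(1.3)])
(array([ 0.46  , -0.2313, -0.0155]), [np.float64(1.5), np.float64(1.5)])
(array([ 0.409 , -0.2424,  0.0052]), [np.float64(1.8), np.float64(1.8)])
(array([ 0.3852, -0.1639, -0.0082]), [np.float64(0.8), np.float64(0.8)])
(array([ 0.4194, -0.0344,  0.0687]), [np.float64(0.8), np.float64(0.8)]) [ 0.4235 -0.0354  0.085 ]
```

Converted, -0.0585 m is -0.936, 0.05 m is 0.8, -0.18 rad / 3.1416 = -0.0573.

```bash
python3 jog.py '{"moves": [[-0.936,0.672,0,-0.0573],[0,0,0.8,0],[0,0,0.8,0],[0,0,0.8,0],[0,0,0,0]]}' 0.7 40
python3 - <<'E'
from h import *
go(.5435,-.206,.02,.19)
snap('wrist','w2',(120,100,520,400),2)
E
```

```text
time: 3.32
tool_pos: [0.5339, -0.1911, 0.1265]
tcp_rot: [-1.999, -2.41, 0.005]
wrist_force: [-0.5, 0.8, 1.2]
width: 0.698
grip_force: 0.0
tcp [ 0.5339 -0.1911  0.1265] toolz [-0.01   0.005 -1.   ] x [-0.185  0.983  0.006] shift [-0.0171  0.0077  0.1063] turn -0.0044 t 3.33 q6 -0.57
```

View pics/w2.png

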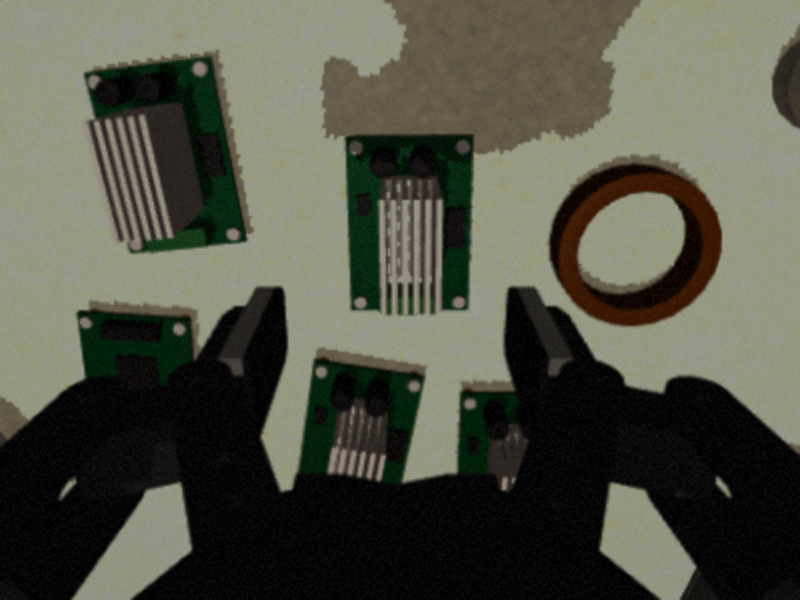

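The wrist crop (2x from (120,100)) shows board c with dots at (463,147), (459,302), (360,303) and (355,148). Its heat sink is nearly in line with the open fingers.

```bash
python3 - <<'E'
from h import *
np.set_printoptions(precision=4,suppress=True)
g=lambda u,v:(u/1.25-.1,v/1.25-.1)
k=lambda u,v:(120+u/2-.25,100+v/2-.25)
C2=[(463,147),(459,302),(360,303),(355,148)];C1=[(448,218),(458,283),(417,290),(405,227)]
b=board('w2',[k(*q) for q in C2]);print(b)
for p,q in zip(C1,C2): print(tri(('w1',*g(*p)),('w2',*k(*q))))
# d: dots +y+x, -y+x, +y-x
for p,q in zip([(345,209),(366,269),(303,219)],[(200,69),(233,234),(95,82)]): print('d',tri(('w1',*g(*p)),('w2',*k(*q))),onz('w2',*k(*q),.009))
go(b[0],b[1],.02,b[2])
E
```

```text
[ 0.5434 -0.2065  0.1971  0.0802  0.0505]
(array([ 0.5783, -0.1819, -0.103 ]), [np.float64(1.3), np.float64(1.3)])
(array([ 0.5843, -0.2563, -0.0243]), [np.float64(1.4), np.float64(1.4)])
(array([ 0.5271, -0.2509,  0.0096]), [np.float64(0.6), np.float64(0.6)])
(array([ 0.5113, -0.1705,  0.0103]), [np.float64(1.4), np.float64(1.4)])
d (array([ 0.4434, -0.1449,  0.0315]), [np.float64(1.6), np.float64(1.6)]) [ 0.4353 -0.1492  0.009 ]
d (array([ 0.4669, -0.2109,  0.0435]), [np.float64(0.5), np.float64(0.5)]) [ 0.4586 -0.2259  0.009 ]
d (array([ 0.3906, -0.1606,  0.0142]), [np.float64(2.2), np.float64(2.2)]) [ 0.3873 -0.1638  0.009 ]
tcp [ 0.5365 -0.1924  0.1298] toolz [-0.004  0.002 -1.   ] x [-0.185  0.983  0.003] shift [-0.0155  0.0047  0.1097] turn -0.0116 t 3.38 q6 -0.57
```

Converted, 0.04 m is 0.64, 0.02 m is 0.32, -0.011 rad / 3.1416 = -0.0035.

```bash
python3 jog.py '{"moves": [[-0.248,0.0752,0.32,-0.0035],[0,0,0.64,0],[0,0,0.56,0],[0,0,0.224,0],[0,0,0,0]]}' 0.7 40
python3 jog.py '{"moves": [[0,0,0,0],[0,0,0,0],[0,0,0,0],[0,0,0,0]]}' 0.0 40
python3 - <<'E'
from h import *
go(.5434,-.2065,.02,.197)
E
```

```text
time: 4.0
tool_pos: [0.5465, -0.2088, 0.0235]
tcp_rot: [1.993, 2.427, 0.001]
wrist_force: [0.3, -0.9, 1.0]
width: 0.699
grip_force: 0.0
time: 4.5
tool_pos: [0.547, -0.2095, 0.0244]
tcp_rot: [1.993, 2.425, 0.001]
wrist_force: [-1.0, 0.1, 6.1]
width: 0.298
grip_force: 39.7
tcp [ 0.547  -0.2095  0.0244] toolz [ 0.003 -0.001 -1.   ] x [-0.194  0.981 -0.002] shift [ 0.0036 -0.003   0.0044] turn -0.002 t 4.5 q6 -0.6
```

Converted, 0.06 m is 0.96, 0.0075 m is 0.12, 0.068 rad / 3.1416 = 0.0216.

```bash
python3 jog.py '{"moves": [[0,0,-0.48,0],[0,0,-0.8,0.0216],[0,0,-0.8,0.0216],[0.96,0.12,0,0],[0.96,0.12,0,0]]}'
python3 jog.py '{"moves": [[0.96,0.12,0,0],[0.96,0.12,0,0],[0,0,0,0],[0,0,0,0]]}'
python3 - <<'E'
from h import *
go(.562,.033,.04,.061)
snap('wrist','w3',(60,0,580,400),1.5)
E
```

```text
time: 5.12
tool_pos: [0.5543, -0.0877, 0.154]
tcp_rot: [2.156, 2.281, 0.003]
wrist_force: [0.6, 0.3, -1.9]
width: 0.296
grip_force: 40.0
time: 5.62
tool_pos: [0.5612, 0.0326, 0.1523]
tcp_rot: [2.153, 2.287, -0.001]
wrist_force: [0.0, 0.4, -1.6]
width: 0.297
grip_force: 40.0
tcp [0.5612 0.0326 0.1523] toolz [-0.    -0.001 -1.   ] x [-0.06   0.998 -0.001] shift [0.0004 0.0009 0.1123] turn -0.0007 t 5.62 q6 -0.05
```

View pics/w3.png

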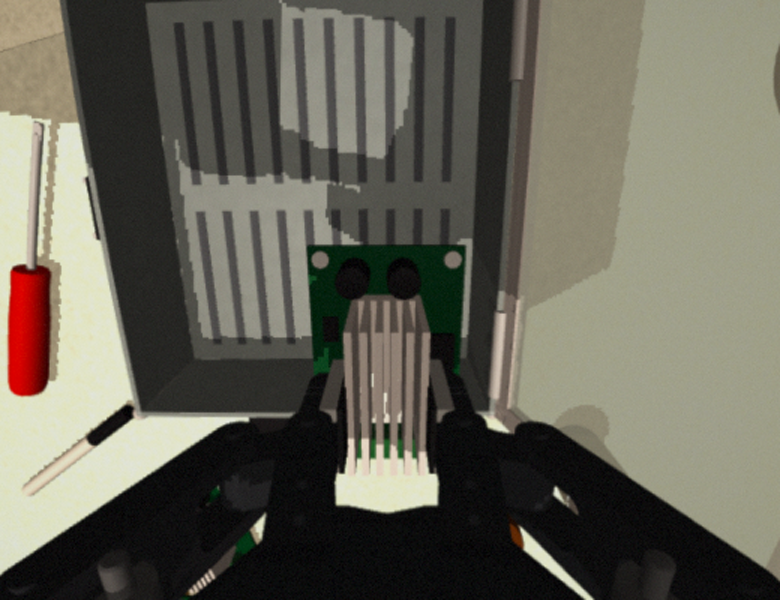

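The view down into the chest (1.5x from x=60) shows the held board level and square at about (385,310). The chest rim's -y corners are at (138,412) on the near side and (497,412) on the far side, and the board's far dots are at (320,260) and (453,260).

```bash
python3 - <<'E'
from h import *
np.set_printoptions(precision=4,suppress=True)
k=lambda u,v:(60+u/1.5-.2,v/1.5-.2)
for p,z in [((138,412),.085),((497,412),.085),((320,260),.137),((453,260),.137),((200,358),.012),((466,358),.012)]: print(p,onz('w3',*k(*p),z))
E
```

```text
(138, 412) [ 0.4221 -0.0315  0.085 ]
(497, 412) [ 0.6278 -0.0178  0.085 ]
(320, 260) [0.5339 0.075  0.137 ]
(453, 260) [0.5842 0.0781 0.137 ]
(200, 358) [ 0.4281 -0.0306  0.012 ]
(466, 358) [ 0.6232 -0.0183  0.012 ]
```

Converted, 0.04 m is 0.64, 0.002 m is 0.032.

```bash
python3 jog.py '{"moves": [[0,0.032,0.64,0],[0,0,0.64,0],[0,0,0.416,0],[0,0,0.112,0],[0,0,0.048,0]]}'
python3 jog.py '{"moves": [[0,0,0,0],[0,0,0,0]]}'
```

```text
time: 6.3
tool_pos: [0.5638, 0.0315, 0.0366]
tcp_rot: [2.157, 2.284, 0.0]
wrist_force: [0.6, -0.8, -1.6]
width: 0.296
grip_force: 39.9
time: 6.55
tool_pos: [0.5645, 0.0325, 0.0377]
tcp_rot: [2.154, 2.285, 0.003]
wrist_force: [0.0, -0.2, -1.9]
width: 0.301
grip_force: 40.0
```

Converted, 0.0015 m is 0.024.

```bash
python3 jog.py '{"moves": [[0,0,0.024,0],[0,0,0.024,0],[0,0,0,0]]}'
```

```text
time: 6.92
tool_pos: [0.5645, 0.0327, 0.0363]
tcp_rot: [2.153, 2.285, 0.002]
wrist_force: [-6.0, -0.5, 14.1]
width: 0.295
grip_force: 42.0
```

Converted, -0.05 m is -0.8, -0.02 m is -0.32.

```bash
python3 jog.py '{"moves": [[0,0,0,0],[0,0,-0.32,0],[0,0,-0.8,0],[0,0,-0.8,0],[0,0,0,0]]}' 0.55
cat >> h.py <<'E'
def greens(f):
    im=np.load('pics/'+f+'.npz')['im'].astype(int)
    m=((im[:,:,1]>im[:,:,0]*1.25)&(im[:,:,1]>im[:,:,2]*1.12)&(im[:,:,1]>30)).astype(np.uint8); m[:,:130]=0; m[300:]=0
    m=cv2.morphologyEx(m,cv2.MORPH_CLOSE,np.ones((7,7),np.uint8))
    n,l,s,c=cv2.connectedComponentsWithStats(m)
    out=[]
    for i in range(1,n):
        if s[i,4]<100: continue
        w=onz(f,*c[i],.009); (r)=cv2.minAreaRect(np.argwhere(l==i)[:,::-1].astype(np.float32))
        out.append((w[:2].round(4),int(s[i,4]),np.round(r[1],1),round(r[2],1)))
    return out
E
python3 - <<'E'
from h import *
go(.4255,-.194,.0225,.275)
snap('top','top1')
for f in ['top0','top1']: print(f,*greens(f),sep='\n')
E
```

```text
time: 7.55
tool_pos: [0.5676, 0.0328, 0.1592]
tcp_rot: [2.149, 2.28, 0.012]
wrist_force: [0.4, 0.1, 0.1]
width: 0.55
grip_force: 0.0
tcp [0.5676 0.0328 0.1592] toolz [ 0.011  0.    -1.   ] x [-0.059  0.998 -0.   ] shift [-0.2179 -0.1568  0.1351] turn -0.2158 t 7.55 q6 -0.05
top0
(array([ 0.6197, -0.3318]), 270, array([18.8, 28.6]), 78.7)
(array([ 0.5367, -0.205 ]), 309, array([19.1, 29.3]), 77.5)
(array([ 0.532 , -0.3287]), 290, array([19., 28.]), 90.0)
(array([ 0.4207, -0.1931]), 366, array([19.3, 29.4]), 71.6)
(array([ 0.4136, -0.3271]), 492, array([19.4, 28.9]), 81.0)
top1
(array([ 0.6197, -0.3317]), 269, array([18.8, 28.6]), 78.7)
(array([ 0.5319, -0.329 ]), 278, array([19., 28.]), 90.0)
(array([ 0.4205, -0.1931]), 364, array([19.3, 29.4]), 71.6)
(array([ 0.4138, -0.3297]), 461, array([19.6, 28.8]), 80.5)
```

Converted, -0.0436 m is -0.6976, -0.0314 m is -0.5024.

```bash
python3 jog.py '{"moves": [[-0.6976,-0.5024,0,0],[-0.6976,-0.5024,0,0],[-0.6976,-0.5024,0,0],[-0.6976,-0.5024,0,0],[-0.6976,-0.5024,0,0]]}' 0.7
python3 jog.py '{"moves": [[0,0,0.4,-0.0344],[0,0,0.4,-0.0344],[0,0,0,0],[0,0,0,0]]}'
python3 - <<'E'
from h import *
go(.4255,-.194,.0225,.275)
E
```

```text
time: 8.22
tool_pos: [0.4174, -0.1949, 0.1516]
tcp_rot: [-2.153, -2.285, 0.001]
wrist_force: [-0.2, -1.5, 0.2]
width: 0.703
grip_force: 0.0
time: 8.72
tool_pos: [0.4193, -0.194, 0.1031]
tcp_rot: [-1.897, -2.503, 0.0]
wrist_force: [0.3, 0.4, 0.5]
width: 0.703
grip_force: 0.0
tcp [ 0.4193 -0.194   0.1031] toolz [-0.001  0.    -1.   ] x [-0.27   0.963  0.001] shift [-0.0017  0.006   0.0806] turn -0.0015 t 8.72 q6 -0.76
```

Converted, 0.04 m is 0.64, 0.02 m is 0.32.

```bash
python3 jog.py '{"moves": [[-0.0272,0.096,0.16,0],[0,0,0.64,0],[0,0,0.32,0],[0,0,0.152,0],[0,0,0,0]]}'
python3 jog.py '{"moves": [[0,0,0,0],[0,0,0,0],[0,0,0,0],[0,0,0,0]]}' 0.0 40
python3 jog.py '{"moves": [[0,0,-0.48,0],[0,0,-0.8,0.0341],[0,0,-0.8,0.0341],[0,0,0,0],[0,0,0,0]]}'
python3 - <<'E'
from h import *
go(.4786,.030,.04,.063)
E
```

```text
time: 9.35
tool_pos: [0.4259, -0.1941, 0.0236]
tcp_rot: [-1.896, -2.505, 0.0]
wrist_force: [0.1, -0.1, -0.5]
width: 0.699
grip_force: 0.0
time: 9.85
tool_pos: [0.4266, -0.1948, 0.0249]
tcp_rot: [1.895, 2.503, 0.0]
wrist_force: [-1.6, 0.4, 5.9]
width: 0.297
grip_force: 39.7
time: 10.48
tool_pos: [0.4252, -0.194, 0.1532]
tcp_rot: [-2.152, -2.288, 0.0]
wrist_force: [0.1, -0.1, -1.9]
width: 0.295
grip_force: 40.0
tcp [ 0.4252 -0.194   0.1532] toolz [-0.001  0.    -1.   ] x [-0.062  0.998  0.   ] shift [0.2202 0.0672 0.1132] turn -0.0014 t 10.47 q6 -0.54
```

Converted, 0.055 m is 0.88, 0.0168 m is 0.2688.

```bash
python3 jog.py '{"moves": [[0.88,0.2688,0,0],[0.88,0.2688,0,0],[0.88,0.2688,0,0],[0.88,0.2688,0,0],[0,0,0,0]]}'
python3 jog.py '{"moves": [[0,0,0.64,0],[0,0,0.64,0],[0,0,0.432,0],[0,0,0.112,0],[0,0,0,0]]}'
python3 jog.py '{"moves": [[0,0,0.024,0],[0,0,0.024,0],[0,0,0,0]]}'
```

```text
time: 11.1
tool_pos: [0.4781, 0.0329, 0.1513]
tcp_rot: [-2.143, -2.292, 0.003]
wrist_force: [-0.0, -0.5, -0.6]
width: 0.29
grip_force: 40.0
time: 11.72
tool_pos: [0.4778, 0.0286, 0.0387]
tcp_rot: [-2.152, -2.286, 0.004]
wrist_force: [0.3, 0.5, -1.4]
width: 0.297
grip_force: 40.0
time: 12.1
tool_pos: [0.4797, 0.0293, 0.0371]
tcp_rot: [2.152, 2.288, 0.001]
wrist_force: [0.5, 0.1, -0.6]
width: 0.294
grip_force: 40.1
```

Converted, 0.001 m is 0.016.

```bash
python3 jog.py '{"moves": [[0,0,0.016,0],[0,0,0,0]]}'; python3 jog.py '{"moves": [[0,0,0,0],[0,0,-0.32,0],[0,0,-0.96,0],[0,0,-0.96,0],[-0.928,0.1824,-0.32,0]]}' 0.55
python3 jog.py '{"moves": [[-0.928,0.1824,0,0],[-0.928,0.1824,0,0],[-0.928,0.1824,0,0],[-0.928,0.1824,0,0],[-0.928,0.1824,0,0]]}' 0.7
python3 jog.py '{"moves": [[-0.928,0.1824,0,0],[0,0,0,-0.0111],[0,0,0,0],[0,0,0,0]]}'
python3 - <<'E'
from h import *
snap('top','top2')
print(*greens('top2'),sep='\n')
go(.63,-.334,.0225,.18)
snap('wrist','w4',(120,80,520,380),2)
E
```

```text
time: 12.35
tool_pos: [0.4798, 0.0293, 0.037]
tcp_rot: [2.152, 2.288, 0.0]
wrist_force: [-2.8, -0.8, 7.1]
width: 0.299
grip_force: 41.2
time: 12.98
tool_pos: [0.4971, -0.0258, 0.2008]
tcp_rot: [2.142, 2.29, 0.01]
wrist_force: [1.1, -1.4, -0.1]
width: 0.549
grip_force: 0.0
time: 13.6
tool_pos: [0.5693, -0.3157, 0.1956]
tcp_rot: [2.153, 2.288, 0.001]
wrist_force: [-0.3, 0.4, 0.4]
width: 0.699
grip_force: 0.0
time: 14.1
tool_pos: [0.5836, -0.3695, 0.1957]
tcp_rot: [-2.111, -2.326, -0.0]
wrist_force: [0.3, -0.7, -0.5]
width: 0.697
grip_force: 0.0
(array([ 0.6195, -0.3317]), 272, array([18.8, 28.4]), 77.5)
(array([0.5607, 0.0352]), 363, array([20.2, 30.4]), 85.6)
(array([ 0.53  , -0.3306]), 288, array([18.6, 29.9]), 87.4)
(array([0.4771, 0.0308]), 381, array([20.2, 30.3]), 85.0)
(array([ 0.415 , -0.3218]), 482, array([19.5, 29.1]), 81.0)
tcp [ 0.5837 -0.3695  0.196 ] toolz [-0.  0. -1.] x [-0.097  0.995  0.   ] shift [0.0308 0.0495 0.1735] turn -0.0828 t 14.15 q6 -0.7
```

View pics/w4.png

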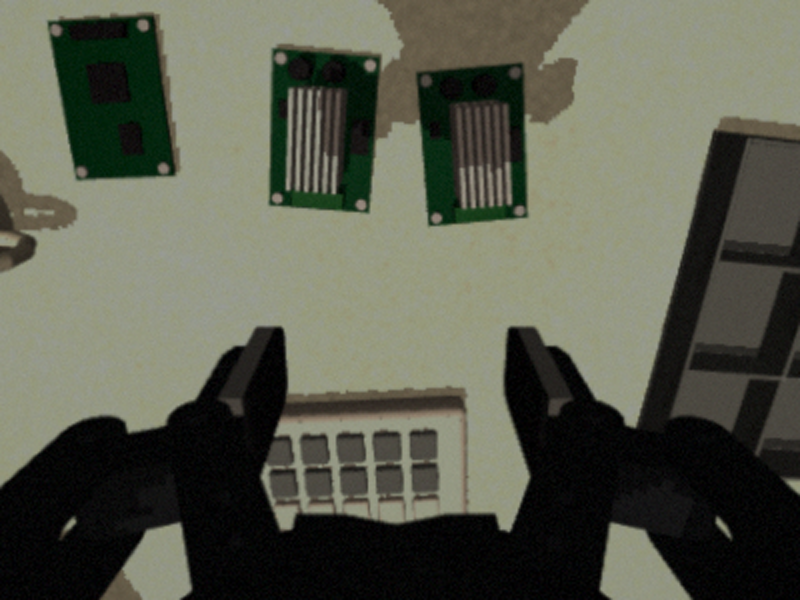

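The crop (2x from (120,80)) shows board b with dots at (370,66), (361,204), (277,198) and (280,59), and board a with dots at (515,73), (520,210), (436,218) and (425,80). Neither has moved.

```bash
python3 - <<'E'
from h import *
np.set_printoptions(precision=4,suppress=True)
k=lambda u,v:(120+u/2-.25,80+v/2-.25)
b=board('w4',[k(*q) for q in [(370,66),(361,204),(277,198),(280,59)]]);print('b',b)
a=board('w4',[k(*q) for q in [(515,73),(520,210),(436,218),(425,80)]]);print('a',a)
f=lambda u,v:(335+u/5-.4,140+v/5-.4)
for p,q in zip([(278,88),(406,63),(428,146),(295,170)],[(515,73),(520,210),(436,218),(425,80)]): print(tri(('top0',*f(*p)),('w4',*k(*q))))
go(a[0],a[1],.0225,a[2])
E
```

```text
b [ 0.5384 -0.3341  0.0188  0.0796  0.0503]
a [ 0.627  -0.3332  0.1952  0.0802  0.0507]
(array([ 0.6434, -0.2894,  0.0096]), [np.float64(0.7), np.float64(0.7)])
(array([ 0.6513, -0.3603,  0.0394]), [np.float64(0.8), np.float64(0.8)])
(array([ 0.6124, -0.3873, -0.023 ]), [np.float64(1.7), np.float64(1.7)])
(array([ 0.594 , -0.2987,  0.0043]), [np.float64(0.6), np.float64(0.6)])
tcp [ 0.5838 -0.3695  0.1961] toolz [ 0.  0. -1.] x [-0.097  0.995 -0.   ] shift [0.032  0.0464 0.1736] turn -0.0979 t 14.2 q6 -0.7
```

Converted, 0.05 m is 0.8, 0.0485 m is 0.776, -0.095 rad / 3.1416 = -0.0302.

```bash
python3 jog.py '{"moves": [[0.504,0.776,0,0],[0,0,0.8,-0.0302],[0,0,0.64,0],[0,0,0,0],[0,0,0,0]]}'
python3 - <<'E'
from h import *
go(.629,-.3335,.0225,.19)
E
```

```text
time: 14.82
tool_pos: [0.6299, -0.3349, 0.1076]
tcp_rot: [1.998, 2.422, 0.001]
wrist_force: [1.2, 0.6, 0.8]
width: 0.701
grip_force: 0.0
tcp [ 0.6299 -0.3349  0.1076] toolz [ 0.002 -0.001 -1.   ] x [-0.19   0.982 -0.001] shift [ 0.0017 -0.0008  0.0851] turn 0.0014 t 14.82 q6 -0.72
```

Converted, 0.04 m is 0.64, 0.025 m is 0.4.

```bash
python3 jog.py '{"moves": [[0.016,0,0.64,0],[0,0,0.4,0],[0,0,0.24,0],[0,0,0.08,0],[0,0,0,0]]}'
python3 jog.py '{"moves": [[0,0,0,0],[0,0,0,0],[0,0,0,0],[0,0,0,0]]}' 0.0 40
python3 jog.py '{"moves": [[0,0,-0.48,0],[0,0,-0.8,0.0207],[0,0,-0.8,0.0207],[0,0,0,0],[0,0,0,0]]}'
python3 - <<'E'
from h import *
go(.557,.150,.04,.063)
E
```

```text
time: 15.45
tool_pos: [0.6297, -0.3345, 0.0221]
tcp_rot: [1.998, 2.422, 0.001]
wrist_force: [-0.8, -0.1, -1.3]
width: 0.702
grip_force: 0.0
time: 15.95
tool_pos: [0.6295, -0.3344, 0.0221]
tcp_rot: [1.998, 2.422, 0.0]
wrist_force: [-1.7, 0.1, 6.1]
width: 0.298
grip_force: 39.9
time: 16.58
tool_pos: [0.6282, -0.3335, 0.1497]
tcp_rot: [-2.151, -2.287, 0.0]
wrist_force: [-0.6, 0.8, -3.3]
width: 0.298
grip_force: 39.8
tcp [ 0.6282 -0.3335  0.1497] toolz [-0.001  0.001 -1.   ] x [-0.061  0.998  0.001] shift [ 0.4869 -0.0412  0.1102] turn -0.0016 t 16.57 q6 -0.58
```

Converted, 0.06 m is 0.96, -0.0052 m is -0.0832.

```bash
python3 jog.py '{"moves": [[0.96,-0.0832,0,0],[0.96,-0.0832,0,0],[0.96,-0.0832,0,0],[0.96,-0.0832,0,0],[0.96,-0.0832,0,0]]}'
python3 jog.py '{"moves": [[0.96,-0.0832,0,0],[0.96,-0.0832,0,0],[0.96,-0.0832,0,0],[0.112,0,0,0],[0,0,0,0]]}'
python3 - <<'E'
from h import *
go(.557,.150,.0365,.063)
E
```

```text
time: 17.2
tool_pos: [0.5819, -0.0341, 0.1475]
tcp_rot: [-2.15, -2.285, 0.005]
wrist_force: [0.6, 0.6, -1.4]
width: 0.295
grip_force: 39.8
time: 17.82
tool_pos: [0.5561, 0.1496, 0.1484]
tcp_rot: [-2.149, -2.289, 0.006]
wrist_force: [0.4, -0.1, -2.3]
width: 0.297
grip_force: 39.8
tcp [0.5561 0.1496 0.1484] toolz [-0.004 -0.001 -1.   ] x [-0.063  0.998 -0.001] shift [0.0005 0.0014 0.1119] turn -0.0 t 17.82 q6 0.16
```

The manual's scale: shifts go in shares of 62.5 mm and turns go in shares of pi rad. Converting my numbers, 0.04 m is 0.64, 0.025 m is 0.4.

```bash
python3 jog.py '{"moves": [[0,0.016,0.64,0],[0,0,0.64,0],[0,0,0.4,0],[0,0,0.096,0],[0,0,0,0]]}'
python3 jog.py '{"moves": [[0,0,0.032,0],[0,0,0.024,0],[0,0,0,0]]}'
```

```text
time: 18.45
tool_pos: [0.5587, 0.1484, 0.0395]
tcp_rot: [-2.154, -2.286, 0.001]
wrist_force: [0.4, -0.4, -2.1]
width: 0.298
grip_force: 39.7
time: 18.82
tool_pos: [0.559, 0.1498, 0.0369]
tcp_rot: [2.152, 2.288, 0.001]
wrist_force: [0.3, 0.2, -2.1]
width: 0.299
grip_force: 39.7
```

Converted, 0.0015 m is 0.024.

```bash
python3 jog.py '{"moves": [[0,0,0.024,0],[0,0,0.024,0],[0,0,0,0]]}'
```

```text
time: 19.2
tool_pos: [0.5588, 0.1498, 0.034]
tcp_rot: [2.152, 2.288, 0.0]
wrist_force: [-2.9, -1.1, 5.1]
width: 0.299
grip_force: 40.4
```

Converted, -0.05 m is -0.8, -0.02 m is -0.32.

```bash
python3 jog.py '{"moves": [[0,0,0,0],[0,0,-0.32,0],[0,0,-0.8,0],[0,0,-0.8,0],[0,0,0,0]]}' 0.55
python3 jog.py '{"moves": [[-0.96,-0.0976,0,0],[-0.96,-0.0976,0,0],[-0.96,-0.0976,0,0],[-0.96,-0.0976,0,0],[-0.96,-0.0976,0,0]]}' 0.7
python3 jog.py '{"moves": [[-0.96,-0.0976,0,0],[-0.96,-0.0976,0,0],[-0.96,-0.0976,0,0],[0,0,0.48,0.0137],[0,0,0,0]]}'
python3 - <<'E'
from h import *
snap('top','top3')
print(*greens('top3'),sep='\n')
go(.5405,-.334,.0225,.02)
E
```

```text
time: 19.82
tool_pos: [0.5637, 0.1507, 0.1605]
tcp_rot: [2.147, 2.283, 0.017]
wrist_force: [0.6, -0.3, -0.5]
width: 0.554
grip_force: 0.0
time: 20.45
tool_pos: [0.5463, -0.1536, 0.1532]
tcp_rot: [2.152, 2.288, 0.001]
wrist_force: [1.5, 0.8, 0.1]
width: 0.7
grip_force: 0.0
time: 21.08
tool_pos: [0.5367, -0.3319, 0.12]
tcp_rot: [-2.198, -2.236, 0.002]
wrist_force: [-1.0, 1.1, 0.0]
width: 0.703
grip_force: 0.0
(array([0.5608, 0.0354]), 365, array([20.2, 30.4]), 85.2)
(array([0.5555, 0.1525]), 360, array([20.4, 30.3]), 86.2)
(array([ 0.5342, -0.3181]), 238, array([19., 23.]), 90.0)
(array([0.478 , 0.0307]), 394, array([20.2, 30.3]), 84.8)
(array([ 0.4066, -0.2951]), 126, array([18.9, 10.8]), 65.2)
tcp [ 0.5378 -0.3317  0.1216] toolz [-0.003  0.002 -1.   ] x [-0.018  1.     0.002] shift [-0.0025  0.0029  0.099 ] turn -0.0017 t 21.12 q6 -0.61
```

Converted, 0.04 m is 0.64, 0.035 m is 0.56.

```bash
python3 jog.py '{"moves": [[-0.04,0.048,0.64,0],[0,0,0.56,0],[0,0,0.288,0],[0,0,0.096,0],[0,0,0,0]]}'
python3 jog.py '{"moves": [[0,0,0,0],[0,0,0,0],[0,0,0,0],[0,0,0,0]]}' 0.0 40
python3 jog.py '{"moves": [[0,0,-0.48,0],[0,0,-0.8,0],[0,0,-0.8,-0.0137],[0,0,0,0],[0,0,0,0]]}'
python3 - <<'E'
from h import *
go(.471,.145,.036,.063)
E
```

```text
time: 21.75
tool_pos: [0.543, -0.335, 0.0252]
tcp_rot: [2.2, 2.241, 0.0]
wrist_force: [0.2, -0.0, 1.2]
width: 0.699
grip_force: 0.0
time: 22.25
tool_pos: [0.5429, -0.3355, 0.0258]
tcp_rot: [2.2, 2.24, 0.0]
wrist_force: [-2.4, 0.6, 6.6]
width: 0.298
grip_force: 39.8
time: 22.88
tool_pos: [0.5417, -0.3345, 0.1536]
tcp_rot: [-2.152, -2.287, 0.0]
wrist_force: [-0.2, 0.8, -3.1]
width: 0.3
grip_force: 39.9
tcp [ 0.5417 -0.3345  0.1536] toolz [-0.001  0.001 -1.   ] x [-0.061  0.998  0.001] shift [ 0.4828 -0.0414  0.1179] turn -0.0023 t 22.88 q6 -0.65
```

Converted, 0.06 m is 0.96, -0.0052 m is -0.0832.

```bash
python3 jog.py '{"moves": [[0.96,-0.0832,0,0],[0.96,-0.0832,0,0],[0.96,-0.0832,0,0],[0.96,-0.0832,0,0],[0.96,-0.0832,0,0]]}'
python3 jog.py '{"moves": [[0.96,-0.0832,0,0],[0.96,-0.0832,0,0],[0.96,-0.0832,0,0],[0.048,0,0,0],[0,0,0,0]]}'
python3 - <<'E'
from h import *
go(.471,.145,.04,.063)
E
```

```text
time: 23.5
tool_pos: [0.4955, -0.035, 0.1515]
tcp_rot: [-2.151, -2.284, 0.004]
wrist_force: [1.3, -0.2, -1.4]
width: 0.297
grip_force: 39.9
time: 24.12
tool_pos: [0.4698, 0.1444, 0.1523]
tcp_rot: [-2.15, -2.289, 0.006]
wrist_force: [-0.3, 0.6, -1.9]
width: 0.295
grip_force: 39.9
tcp [0.4698 0.1444 0.1523] toolz [-0.004 -0.002 -1.   ] x [-0.063  0.998 -0.001] shift [0.0007 0.0016 0.1123] turn -0.0005 t 24.12 q6 0.19
```

Converted, 0.04 m is 0.64, 0.025 m is 0.4.

```bash
python3 jog.py '{"moves": [[0,0.016,0.64,0],[0,0,0.64,0],[0,0,0.4,0],[0,0,0.096,0],[0,0,0,0]]}'
python3 jog.py '{"moves": [[0,0,0.024,0],[0,0,0.024,0],[0,0,0,0]]}'
python3 jog.py '{"moves": [[0,0,0.0208,0],[0,0,0,0]]}'
```

```text
time: 24.75
tool_pos: [0.4723, 0.1436, 0.0431]
tcp_rot: [-2.154, -2.286, 0.001]
wrist_force: [0.4, 0.1, -2.2]
width: 0.294
grip_force: 39.8
time: 25.12
tool_pos: [0.4726, 0.1449, 0.0409]
tcp_rot: [2.152, 2.288, 0.001]
wrist_force: [0.3, -0.4, -1.1]
width: 0.3
grip_force: 39.8
time: 25.38
tool_pos: [0.4721, 0.1448, 0.0389]
tcp_rot: [-2.152, -2.288, 0.0]
wrist_force: [-0.1, 0.4, -1.6]
width: 0.295
grip_force: 39.8
```

Converted, 0.0015 m is 0.024.

```bash
python3 jog.py '{"moves": [[0,0,0.024,0],[0,0,0,0]]}'; python3 jog.py '{"moves": [[0,0,0,0],[0,0,-0.32,0],[0,0,-0.8,0],[0,0,-0.96,0],[0,0,-0.96,0]]}' 0.55
python3 jog.py '{"moves": [[0,-0.8,-0.8,0],[0,-0.8,0,0],[0,-0.32,0,0],[0,0,0,0],[0,0,0,0]]}' 0.0
python3 - <<'E'
from h import *
snap('top','top4'); save('top4','top4c',(155,110,325,250),4.5)
print(*greens('top4'),sep='\n')
go(.35,.14,.25,.063)
snap('scene','scene4'); snap('wrist','w5',s=1.25)
E
```

```text
time: 25.62
tool_pos: [0.4724, 0.1449, 0.0378]
tcp_rot: [2.153, 2.288, 0.0]
wrist_force: [-1.2, 0.7, 2.9]
width: 0.293
grip_force: 40.3
time: 26.25
tool_pos: [0.472, 0.1446, 0.2291]
tcp_rot: [2.153, 2.288, -0.0]
wrist_force: [0.9, -0.0, 0.6]
width: 0.551
grip_force: 0.0
time: 26.88
tool_pos: [0.359, 0.1379, 0.2718]
tcp_rot: [2.152, 2.288, 0.001]
wrist_force: [-0.0, -0.0, -0.0]
width: 0.0
grip_force: 0.0
(array([0.5609, 0.0352]), 363, array([20.2, 30.4]), 85.6)
(array([0.5561, 0.1517]), 376, array([20.4, 30.4]), 85.9)
(array([0.4778, 0.0307]), 393, array([20.2, 30.3]), 85.0)
(array([0.4697, 0.1462]), 389, array([20.3, 30.8]), 85.6)
(array([ 0.4138, -0.3297]), 460, array([19.6, 28.8]), 80.5)
tcp [0.3591 0.1379 0.2717] toolz [ 0. -0. -1.] x [-0.061  0.998 -0.   ] shift [ 0.0027 -0.0089  0.0217] turn -0.0022 t 26.93 q6 0.24
```

View pics/w5.png

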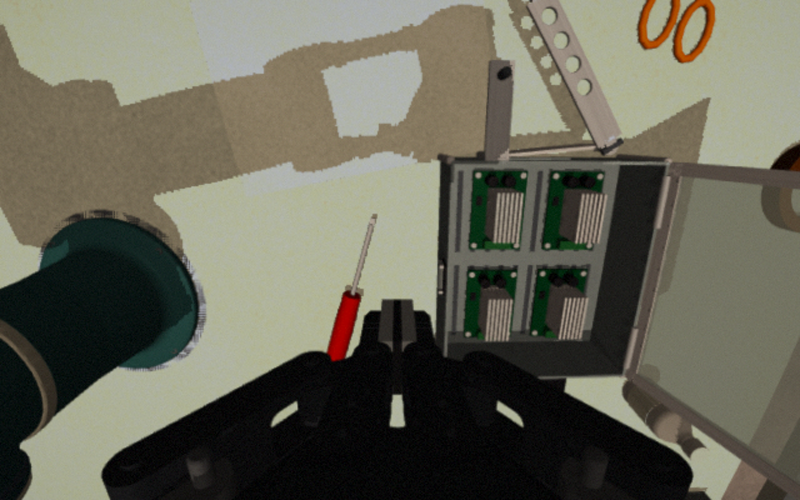

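The wrist view (1.25x) shows all four boards flat and apart in the chest. The peg top is at (504,73), the bar's pivot is near (612,146), and its holes are at (584,87), (573,64), (561,40) and (550,16). The knob is out of frame.

```bash
python3 - <<'E'
from h import *
np.set_printoptions(precision=4,suppress=True)
g=lambda u,v:(u/1.25-.1,v/1.25-.1); B=lambda u,v:(155+u/4.6-.4,110+v/4.6-.4)
ph=.063; X=np.array([np.cos(ph),np.sin(ph),0]);Y=np.array([-np.sin(ph),np.cos(ph),0]);Z=np.array([0,0,1.])
H=np.array([.5175,.0905,.085])+.103*X
for th in (1.75,1.85,1.95,2.1):
    P=[H+.22*(-np.cos(th)*X+np.sin(th)*Z)+s*.118*Y for s in (1,-1)]
    t=(proj('top0',P)+.4-[155,110])*4.6; s=(proj('scene0',P)+.1)*1.25
    print(th,P[0],t.ravel(),s.ravel())
print('meas top (175,55),(645,15) scene tip ~(523,113)')
for n,a,b,z in [('peg',(176,539),(504,73),.097),('piv',(262,355),(612,146),.086),('h1',(187,419),(584,87),.086),('h4',(96,487),(550,16),.086),('NL',(305,603),(443,157),.085),('FL',(288,265),(668,163),.085),('FR',(675,235),(628,374),.085)]:
    print(n,tri(('top0',*B(*a)),('w5',*g(*b))),onz('w5',*g(*b),z))
s=np.load('pics/w5.npz');print(s['T'][:3,3])
E
```

```text
1.75 [0.652  0.2172 0.3015] [168.6994  92.0603 651.4106  54.2768] [515.0823 106.9598 493.7826 166.7945]
1.85 [0.6734 0.2186 0.2965] [169.8183  52.5366 648.5154  15.1954] [525.0991 110.4442 505.3987 170.9696]
1.95 [0.6941 0.2199 0.2894] [172.2991  16.2274 645.944  -20.5963] [534.7164 114.8245 516.5864 176.0954]
2.1 [0.7237 0.2217 0.2749] [178.3691 -31.1577 642.759  -67.0884] [548.1016 122.9397 532.2114 185.403 ]
meas top (175,55),(645,15) scene tip ~(523,113)
peg (array([0.4418, 0.2763, 0.0887]), [np.float64(0.4), np.float64(0.4)]) [0.4398 0.2751 0.097 ]
piv (array([0.5511, 0.2253, 0.0856]), [np.float64(0.7), np.float64(0.7)]) [0.5505 0.2246 0.086 ]
h1 (array([0.5136, 0.271 , 0.0872]), [np.float64(0.6), np.float64(0.6)]) [0.5144 0.2718 0.086 ]
h4 (array([0.4732, 0.3226, 0.0919]), [np.float64(0.4), np.float64(0.4)]) [0.4753 0.3241 0.086 ]
NL (array([0.4012, 0.2038, 0.0655]), [np.float64(1.4), np.float64(1.4)]) [0.3974 0.2038 0.085 ]
FL (array([0.6067, 0.2123, 0.0865]), [np.float64(2.0), np.float64(2.0)]) [0.6091 0.214  0.085 ]
FR (array([ 0.6252, -0.0196,  0.0855]), [np.float64(6.0), np.float64(6.0)]) [ 0.6309 -0.0167  0.085 ]
[0.3548 0.2143 0.4141]
```

View pics/top4c.png

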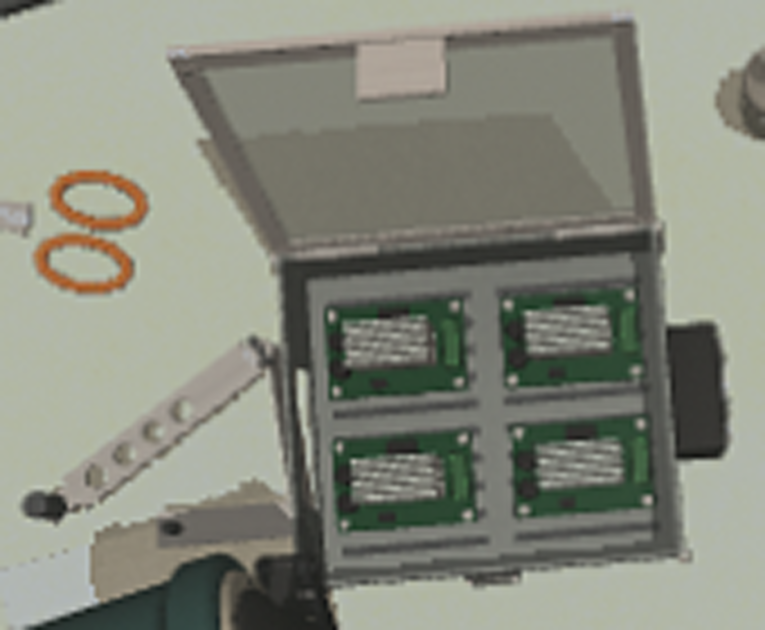

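The enlarged top view confirms all four boards lie apart on the floor and the lid is at about 1.85 rad. I'll take the closed fingers over the lid and down behind it.

Converted, 0.0526 m is 0.8416, -0.0081 m is -0.1296.

```bash
python3 jog.py '{"moves": [[0,0,-0.8,0],[0,0,-0.8,0],[-0.1296,0.8416,0,0],[-0.1296,0.8416,0,0],[-0.1296,0.8416,0,0]]}' 0.0
python3 jog.py '{"moves": [[-0.1296,0.8416,0,0],[-0.1296,0.8416,0,0],[-0.1296,0.8416,0,0],[-0.1296,0.8416,0,0],[0,0,0,0]]}'
python3 - <<'E'
from h import *
go(.730,.104,.25,.063)
E
```

```text
time: 27.65
tool_pos: [0.5197, 0.1229, 0.3714]
tcp_rot: [-2.153, -2.288, -0.0]
wrist_force: [0.2, 1.2, 0.4]
width: -0.001
grip_force: 0.0
time: 28.28
tool_pos: [0.7325, 0.1025, 0.3656]
tcp_rot: [-2.152, -2.284, 0.008]
wrist_force: [-0.6, -0.5, -1.7]
width: 0.002
grip_force: 0.0
tcp [0.7325 0.1025 0.3656] toolz [-0.006 -0.001 -1.   ] x [-0.059  0.998 -0.001] shift [ 0.0017 -0.0017  0.1156] turn -0.0037 t 28.27 q6 0.05
```

Converted, 0.05 m is 0.8, 0.0155 m is 0.248.

```bash
python3 jog.py '{"moves": [[0,0,0.8,0],[0,0,0.8,0],[0,0,0.248,0],[0,0,0,0]]}'
python3 jog.py '{"moves": [[0,-0.32,0,0],[0,-0.32,0,0],[0,-0.32,0,0],[0,-0.32,0,0],[0,-0.192,0,0]]}'
python3 - <<'E'
from h import *
go(.600,.0957,.2535,.063)
E
```

```text
time: 28.78
tool_pos: [0.7285, 0.1036, 0.2552]
tcp_rot: [-2.151, -2.287, 0.003]
wrist_force: [0.2, 0.1, 0.6]
width: -0.002
grip_force: 0.0
time: 29.4
tool_pos: [0.6428, 0.0982, 0.2675]
tcp_rot: [2.143, 2.278, 0.023]
wrist_force: [2.5, -1.1, 16.0]
width: -0.002
grip_force: 9.0
tcp [0.6428 0.0982 0.2675] toolz [ 0.02   0.001 -1.   ] x [-0.061  0.998  0.   ] shift [ 0.0001 -0.0432  0.0131] turn -0.002 t 29.4 q6 0.05
```

Converted, -0.01 m is -0.16.

```bash
python3 jog.py '{"moves": [[0,0,-0.16,0],[0,0,-0.16,0],[0,0,0,0]]}'
python3 - <<'E'
from h import *
go(.600,.0957,.2535,.063)
snap('scene','s5',(280,60,480,210),4)
E
```

```text
time: 29.78
tool_pos: [0.6385, 0.0982, 0.2782]
tcp_rot: [2.151, 2.287, 0.004]
wrist_force: [1.6, -0.8, 0.5]
width: -0.001
grip_force: 1.0
tcp [0.6385 0.0982 0.2782] toolz [ 0.003  0.    -1.   ] x [-0.061  0.998  0.   ] shift [-0.0001 -0.0387  0.0246] turn -0.002 t 29.77 q6 0.05
```

View pics/s5.png

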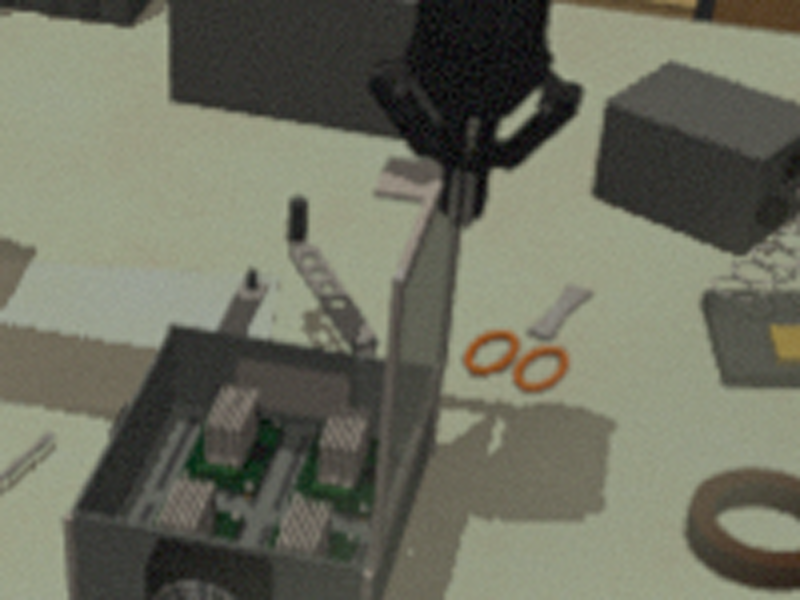

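The scene crop (4x) shows the lid roughly upright at (420,240), with the shut fingers behind its edge at (470,190). The flared linkage just above the edge caused the upward force, so I'll keep the tip higher and follow the arc.

Converted, -0.02 m is -0.32, -0.016 m is -0.256.

```bash
python3 jog.py '{"moves": [[0,-0.256,-0.032,0],[0,-0.256,-0.032,0],[0,-0.32,0.048,0],[0,-0.32,0.048,0],[0,-0.304,0.128,0]]}'
python3 jog.py '{"moves": [[0,-0.288,0.128,0],[0,-0.272,0.192,0],[0,-0.256,0.192,0],[0,0,0,0]]}'
python3 - <<'E'
from h import *
go(.469,.0874,.2057,.063)
E
```

```text
time: 30.45
tool_pos: [0.545, 0.0923, 0.2664]
tcp_rot: [2.153, 2.288, -0.0]
wrist_force: [1.6, 0.4, 1.3]
width: 0.0
grip_force: 0.8
time: 30.95
tool_pos: [0.4927, 0.0892, 0.2328]
tcp_rot: [-2.151, -2.287, 0.005]
wrist_force: [-0.3, 1.0, -0.0]
width: 0.003
grip_force: 0.0
tcp [0.4927 0.0892 0.2328] toolz [-0.004 -0.    -1.   ] x [-0.061  0.998 -0.   ] shift [-0.0003 -0.0237  0.0272] turn -0.0017 t 30.95 q6 0.07
```

```bash
python3 jog.py '{"moves": [[0,-0.192,0.216,0],[0,-0.192,0.216,0],[0,-0.168,0.288,0],[0,-0.168,0.288,0],[0,0,0,0]]}'
python3 jog.py '{"moves": [[0,-0.112,0.304,0],[0,-0.096,0.304,0],[0,-0.048,0.192,0],[0,0,0,0]]}'
python3 - <<'E'
from h import *
go(.408,.0836,.11,.063)
E
```

```text
time: 31.58
tool_pos: [0.4491, 0.0865, 0.17]
tcp_rot: [-2.151, -2.287, 0.004]
wrist_force: [-0.1, 0.4, 0.4]
width: 0.002
grip_force: 0.0
time: 32.08
tool_pos: [0.4345, 0.0856, 0.1209]
tcp_rot: [-2.152, -2.287, 0.002]
wrist_force: [-0.5, -0.5, -0.7]
width: 0.001
grip_force: 0.0
tcp [0.4345 0.0856 0.1209] toolz [-0.001 -0.    -1.   ] x [-0.061  0.998 -0.   ] shift [-0.0004 -0.0266  0.0109] turn -0.002 t 32.08 q6 0.08
```

Converted, -0.024 m is -0.384, -0.015 m is -0.24.

```bash
python3 jog.py '{"moves": [[0,-0.384,-0.24,0],[0,0,0.24,0],[0,0,0.16,0],[0,0,0.096,0],[0,0,0,0]]}'
python3 jog.py '{"moves": [[0,0,0.08,0],[0,0,0.08,0],[0,0,0,0]]}'
```

```text
time: 32.7
tool_pos: [0.4108, 0.0841, 0.1043]
tcp_rot: [-2.152, -2.287, 0.002]
wrist_force: [-0.2, 0.0, -0.1]
width: -0.002
grip_force: 0.0
time: 33.08
tool_pos: [0.4106, 0.0841, 0.0945]
tcp_rot: [-2.152, -2.288, 0.001]
wrist_force: [0.2, -0.0, 0.0]
width: 0.002
grip_force: 0.0
```

Converted, 0.003 m is 0.048, 0.002 m is 0.032.

```bash
python3 jog.py '{"moves": [[0,0,0.048,0],[0,0,0.032,0],[0,0,0,0]]}'
python3 - <<'E'
from h import *
snap('scene','s6',(240,80,440,230),4)
E
```

```text
time: 33.45
tool_pos: [0.4112, 0.0842, 0.0913]
tcp_rot: [2.153, 2.288, -0.0]
wrist_force: [-3.4, -0.2, 10.7]
width: -0.002
grip_force: 5.0
```

View pics/s6.png

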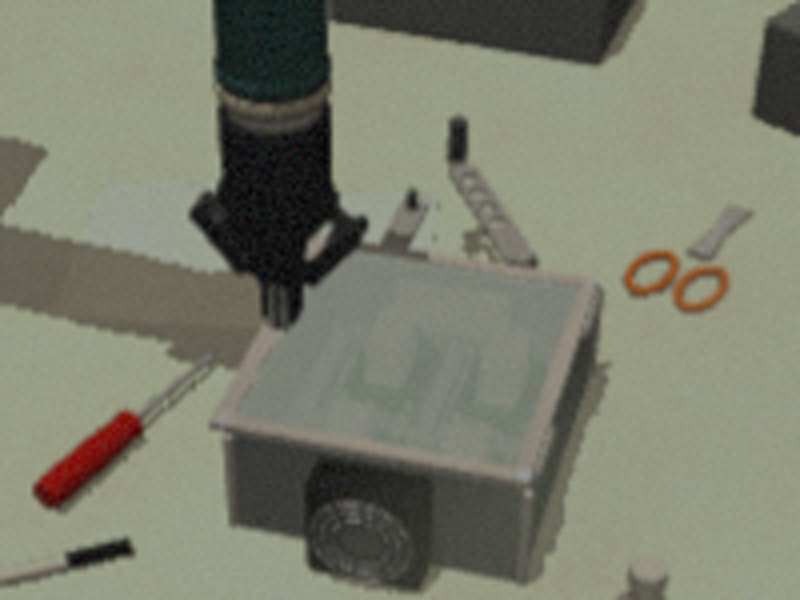

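The scene crop shows the lid flush with the chest rim and the fingertips on its front edge at (280,310). I'll press firmly to be sure.

Converted, 0.002 m is 0.032, 0.001 m is 0.016.

```bash
python3 jog.py '{"moves": [[0,0,0.032,0],[0,0,0.016,0],[0,0,0,0]]}'
python3 jog.py '{"moves": [[0,0,-0.32,0],[0,0,-0.8,0],[0.64,0,-0.48,0],[0.64,0,0,0],[0,0,0,0]]}'
python3 - <<'E'
from h import *
go(.4556,.30,.19)
E
```

```text
time: 33.88
tool_pos: [0.4113, 0.0842, 0.0909]
tcp_rot: [-2.152, -2.288, 0.001]
wrist_force: [-13.1, -2.6, 32.0]
width: -0.001
grip_force: 15.5
time: 34.5
tool_pos: [0.4062, 0.166, 0.1878]
tcp_rot: [2.149, 2.292, 0.003]
wrist_force: [-0.9, -1.4, -1.1]
width: -0.003
grip_force: 0.0
tcp [0.4062 0.166  0.1878] toolz [ 0.001  0.001 -1.   ] x [-0.064  0.998  0.001] shift [ 0.1306  0.0579 -0.002 ] t 34.5 q6 0.27
```

Lid shut: it's solid at z = 0.091 under 32 N. Next I'll look closely at the stay bar, knob and peg.

Converted, 0.0355 m is 0.568, 0.024 m is 0.384.

```bash
python3 jog.py '{"moves": [[0.568,0.384,0,0],[0.568,0.384,0,0],[0,0,0,0],[0,0,0,0]]}' 0.5
python3 - <<'E'
from h import *
go(.45,.24,.19,.063)
snap('wrist','w6',(200,0,520,240),2.5)
snap('top','top6');snap('scene','s6b')
E
```

```text
time: 35.0
tool_pos: [0.449, 0.2367, 0.1862]
tcp_rot: [-2.152, -2.288, 0.004]
wrist_force: [-0.1, 0.2, -0.2]
width: 0.499
grip_force: 0.0
tcp [0.449  0.2367 0.1862] toolz [-0.002 -0.002 -1.   ] x [-0.061  0.998 -0.001] shift [ 0.0032  0.0012 -0.0038] turn -0.002 t 35.0 q6 0.38
```

View pics/w6.png

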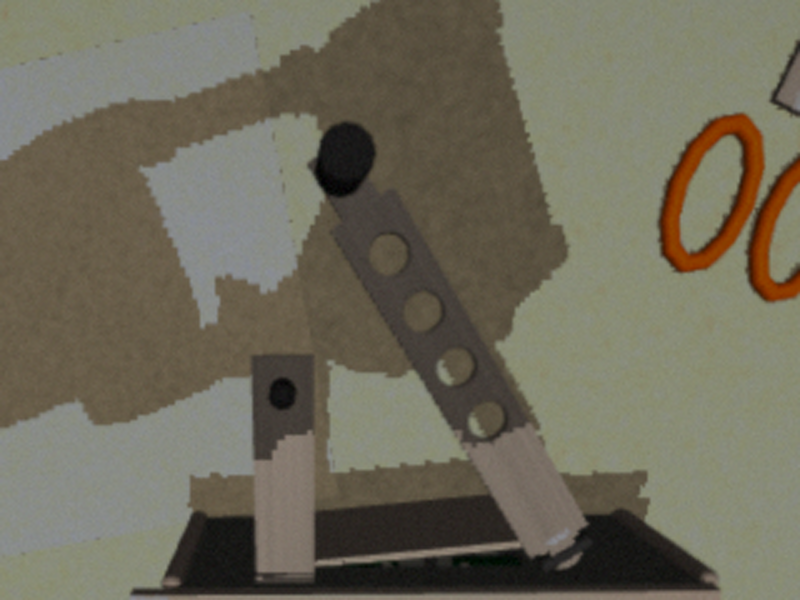

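The crop (2.5x from (200,0)) shows the peg top at (283,390), the holes at (487,419), (456,366), (423,310) and (389,253), and the knob top at (347,152). The pivot is near (562,545).

```bash
python3 - <<'E'
from h import *
np.set_printoptions(precision=4,suppress=True)
k=lambda u,v:(200+u/2.5-.3,v/2.5-.3)
peg=onz('w6',*k(283,390),.095); kn=onz('w6',*k(347,152),.122)
hs=np.array([onz('w6',*k(*p),.086) for p in [(487,419),(456,366),(423,310),(389,253)]])
print('peg',peg,'knob',kn); print(hs)
d=hs[3]-hs[0];print('span',np.linalg.norm(d),'(.066)'); d/=np.linalg.norm(d); c=hs.mean(0)
P=c-d*.093; K=c+d*.063; print('dir',np.arctan2(d[1],d[0]),'pivot',P,'knob',K)
B=lambda u,v:(155+u/4.6-.4,110+v/4.6-.4)
for n,a,b in [('peg',(176,539),(283,390)),('knob',(42,516),(347,152)),('h1',(187,419),(487,419)),('h4',(96,487),(389,253))]: print(n,tri(('top0',*B(*a)),('w6',*k(*b))))
# fan/chest corners +y wall rim for yaw: crop bottom
for f in (.060,.066):
    X=np.array([np.cos(f),np.sin(f),0]);Y=np.array([-np.sin(f),np.cos(f),0]);
    O=peg-.07*Y; r=(P-O); print('hinge',O,'r',np.linalg.norm(r[:2]),'alpha',np.arctan2(r@Y,r@X))
# pixel scale of bracket edges for yaw
e=[onz('w6',*k(*p),.079) for p in [(253,440),(257,570),(313,360),(313,570)]]
print('bracket', e)
E
```

```text
peg [0.443  0.2793 0.095 ] knob [0.4566 0.3482 0.122 ]
[[0.5143 0.2725 0.086 ]
 [0.5012 0.2899 0.086 ]
 [0.4879 0.3076 0.086 ]
 [0.4748 0.3248 0.086 ]]
span 0.06563421644919595 (.066)
dir 2.2175194036257047 pivot [0.5506 0.2245 0.086 ] knob [0.4566 0.349  0.086 ]
peg (array([0.4424, 0.2776, 0.0831]), [np.float64(0.5), np.float64(0.5)])
knob (array([0.457 , 0.3517, 0.1012]), [np.float64(0.8), np.float64(0.8)])
h1 (array([0.5144, 0.2718, 0.0834]), [np.float64(0.7), np.float64(0.7)])
h4 (array([0.4741, 0.3247, 0.0876]), [np.float64(0.5), np.float64(0.5)])
hinge [0.4472 0.2094 0.095 ] r 0.10451953226326496 alpha 0.08462953053552819
hinge [0.4476 0.2094 0.095 ] r 0.10410093705721649 alpha 0.07895850249987822
bracket [array([0.4331, 0.2583, 0.079 ]), array([0.4369, 0.2079, 0.079 ]), array([0.4527, 0.2881, 0.079 ]), array([0.4582, 0.2092, 0.079 ])]
```

Converted, 0.0555 m is 0.888, 0.0073 m is 0.1168, -0.146 rad / 3.1416 = -0.0465.

```bash
python3 jog.py '{"moves": [[0.888,0.1168,0,0],[0.888,0.1168,0,0],[0,0,0,-0.0465],[0,0,0,-0.0465],[0,0,0,-0.0465]]}' 0.5 30
python3 jog.py '{"moves": [[0,0,0.32,-0.0465],[0,0,0,0],[0,0,0,0]]}'
cat > stay.py <<'E'
from h import *
from scipy.optimize import fsolve
f=.065;X=np.array([np.cos(f),np.sin(f)]);Y=np.array([-np.sin(f),np.cos(f)])
peg=np.array([.443,.2793]);O=peg-.07*Y
def knob(psi,h=.020):
    "knob point xy/z & bar yaw with hole 2 centre over the peg at lift psi"
    r=.082*np.cos(psi)
    a=fsolve(lambda a:np.linalg.norm(O+.105*(np.cos(a)*X+np.sin(a)*Y)-peg)-r,.676)[0]
    P=O+.105*(np.cos(a)*X+np.sin(a)*Y);d=(peg-P)/r
    k=P+d*(.156*np.cos(psi)-h*np.sin(psi))
    return k,.084+.156*np.sin(psi)+h*np.cos(psi),np.arctan2(d[1],d[0])%(2*np.pi),a
E
python3 - <<'E'
from stay import *
go(.4566,.3486,.094,.647)
for p in (.35,.25,.18,.1,0): print(p,*knob(p))
E
```

```text
time: 35.78
tool_pos: [0.4571, 0.3488, 0.1872]
tcp_rot: [1.598, 2.705, -0.001]
wrist_force: [-0.3, 0.3, 0.4]
width: 0.499
grip_force: 0.0
time: 36.15
tool_pos: [0.4574, 0.3491, 0.1676]
tcp_rot: [1.407, 2.809, 0.0]
wrist_force: [-0.6, 0.4, -0.2]
width: 0.502
grip_force: 0.0
tcp [0.4574 0.3491 0.1676] toolz [ 0.  0. -1.] x [-0.599  0.801 -0.   ] shift [ 0.0001 -0.001   0.0736] turn -0.0049 t 36.15 q6 -0.03
0.35 [0.38055887 0.27412004] 0.156279512219998 3.224360705383823 0.7473545336770409
0.25 [0.37632592 0.27608726] 0.1419732660779185 3.189741128537493 0.7127491444038996
0.18 [0.3738095  0.27715162] 0.131605487310191 3.172632941181705 0.695252357767667
0.1 [0.3713785  0.27798127] 0.11947409630246572 3.1600030760262547 0.682167958178241
0 [0.36900606 0.27835293] 0.10400000000000001 3.154391248448891 0.6763085395326032
```

Converted, 0.03 m is 0.48, 0.0125 m is 0.2.

```bash
python3 jog.py '{"moves": [[0,-0.016,0.48,0],[0,0,0.48,0],[0,0,0.2,0],[0,0,0,0]]}'
python3 jog.py '{"moves": [[0,0,0,0],[0,0,0,0],[0,0,0,0],[0,0,0,0]]}' 0.0 30
python3 - <<'E'
from h import *
go(.4566,.3486,.094,.647)
E
```

```text
time: 36.65
tool_pos: [0.4563, 0.3486, 0.0944]
tcp_rot: [-1.404, -2.81, 0.002]
wrist_force: [0.9, -0.4, 1.0]
width: 0.501
grip_force: 0.0
time: 37.15
tool_pos: [0.4571, 0.3493, 0.0955]
tcp_rot: [1.402, 2.81, 0.002]
wrist_force: [0.0, -0.0, 1.4]
width: 0.178
grip_force: 29.8
tcp [0.4571 0.3493 0.0955] toolz [ 0.001  0.001 -1.   ] x [-0.601  0.799 -0.   ] shift [-0.0003 -0.0008  0.0015] turn -0.0019 t 37.15 q6 -0.04
```

Converted, -0.0175 m is -0.28, -0.017 m is -0.272.

```bash
python3 jog.py '{"moves": [[-0.08,0,-0.272,0],[-0.096,0,-0.272,0],[-0.128,0,-0.28,0],[0,0,0,0]]}'
python3 - <<'E'
from stay import *
for p in (.4,.35,.3,.2,.1,0): 
    k,z,a,_=knob(p,.030); print(p,k,z-.0187,a-np.pi/2)
k,z,a,_=knob(.35,.03); go(k[0],k[1],z-.0187,a-np.pi/2)
E
```

```text
time: 37.65
tool_pos: [0.4698, 0.334, 0.1489]
tcp_rot: [1.404, 2.808, 0.006]
wrist_force: [-0.6, -0.2, -1.6]
width: 0.175
grip_force: 29.4
0.4 [0.38683386 0.27339243] 0.15368109122023604 1.6755912806669384
0.35 [0.38397611 0.27440352] 0.14697323934847178 1.6535643785889262
0.3 [0.381297   0.27535019] 0.14006124691293714 1.6347223724543212
0.2 [0.37647673 0.27694777] 0.1256944129392668 1.6061410880058258
0.1 [0.37237666 0.27799965] 0.110724137955246 1.5892067492313582
0 [0.36900606 0.27835293] 0.0953 1.5835949216539946
tcp [0.4698 0.334  0.1489] toolz [ 0.004  0.002 -1.   ] x [-0.6  0.8 -0. ] shift [ 0.0039 -0.1044  0.0015] turn -1.0098 t 37.65 q6 -0.07
```

Converted, -0.0174 m is -0.2784, -0.017 m is -0.272, -0.168 rad / 3.1416 = -0.0535.

```bash
python3 jog.py '{"moves": [[0.0096,-0.2784,0,-0.0535],[0.0576,-0.272,0,-0.0535],[0.1008,-0.2592,0,-0.0535]]}'
python3 jog.py '{"moves": [[0.144,-0.2384,0,-0.0535],[0.1808,-0.2112,0,-0.0535],[0.2144,-0.1776,0,-0.0535],[0,0,0,0],[0,0,0,0]]}'
python3 - <<'E'
from stay import *
k,z,a,_=knob(.35,.03); go(k[0],k[1],z-.0187,a-np.pi/2)
snap('wrist','w7',(200,60,520,300),2.5); snap('top','top7',(155,170,255,245),8)
E
```

```text
time: 38.02
tool_pos: [0.4243, 0.3033, 0.1461]
tcp_rot: [-0.65, -3.073, 0.001]
wrist_force: [-1.2, -1.1, 0.3]
width: 0.173
grip_force: 29.8
time: 38.65
tool_pos: [0.3828, 0.2746, 0.1466]
tcp_rot: [-0.125, 3.138, 0.001]
wrist_force: [-0.3, 0.4, -0.3]
width: 0.174
grip_force: 29.6
tcp [0.3828 0.2746 0.1466] toolz [ 0.001  0.001 -1.   ] x [-0.997 -0.079 -0.001] shift [-0.0011 -0.0003 -0.0004] turn -0.0034 t 38.65 q6 -1.08
```

Converted, 0.0105 m is 0.168, 0.0031 m is 0.0496, 0.024 rad / 3.1416 = 0.0076.

```bash
python3 jog.py '{"moves": [[0.048,0.0224,0.168,0.0076],[0.0496,0.0224,0.168,0.0073],[0,0,0,0]]}'
python3 - <<'E'
from stay import *
k,z,a,_=knob(.2,.03); go(k[0],k[1],z-.0187,a-np.pi/2);print(monitor.read_state()['wrist_force'].round(1))
E
python3 jog.py '{"moves": [[0.032,0.0096,0.12,0.0029],[0.032,0.0096,0.12,0.0025],[0,0,0,0]]}'
python3 - <<'E'
from stay import *
k,z,a,_=knob(.1,.03); go(k[0],k[1],z-.0187,a-np.pi/2);print(monitor.read_state()['wrist_force'].round(1))
E
```

```text
time: 39.12
tool_pos: [0.375, 0.276, 0.1236]
tcp_rot: [0.055, -3.139, 0.002]
wrist_force: [0.1, -0.8, 1.5]
width: 0.175
grip_force: 29.5
tcp [0.375  0.276  0.1236] toolz [-0.002 -0.002 -1.   ] x [-0.999 -0.035  0.002] shift [-0.0015  0.0009 -0.0021] turn -0.0002 t 39.12 q6 -1.02
[ 0.1 -0.8  1.5]
time: 39.5
tool_pos: [0.3713, 0.2772, 0.1093]
tcp_rot: [0.029, -3.14, 0.001]
wrist_force: [-0.2, -1.0, 0.9]
width: 0.176
grip_force: 29.4
tcp [0.3713 0.2772 0.1093] toolz [-0.001 -0.001 -1.   ] x [-1.    -0.018  0.001] shift [-0.0011  0.0008 -0.0014] turn -0.0002 t 39.5 q6 -1.0
[-0.2 -1.   0.9]
```

The manual's scale: shifts go in shares of 62.5 mm and turns go in shares of pi rad. Converting my numbers, 0.007 m is 0.112, 0.006 m is 0.096, 0.003 rad / 3.1416 = 0.001.

```bash
python3 jog.py '{"moves": [[0.0176,0.0096,0.112,0.001],[0.0176,0.0096,0.096,0.001],[0,0,0,0]]}'
python3 - <<'E'
from stay import *
k,z,a,_=knob(0,.03); go(k[0],k[1],z-.0187,a-np.pi/2);print(monitor.read_state()['wrist_force'].round(1))
E
```

```text
time: 39.88
tool_pos: [0.3695, 0.2787, 0.0967]
tcp_rot: [0.019, -3.141, 0.001]
wrist_force: [-1.1, -0.7, 1.9]
width: 0.173
grip_force: 29.6
tcp [0.3695 0.2787 0.0967] toolz [-0.001 -0.    -1.   ] x [-1.    -0.012  0.001] shift [ 0.0005 -0.0003  0.0014] turn -0.0005 t 39.88 q6 -0.99
[-1.1 -0.7  1.9]
```

Converted, -0.05 m is -0.8, -0.04 m is -0.64.

```bash
python3 jog.py '{"moves": [[0,0,0,0],[0,0,0,0],[0,0,-0.32,0],[0,0,-0.64,0],[0,0,-0.8,0]]}' 0.45
python3 jog.py '{"moves": [[-0.96,0,0,0],[-0.96,0,0,0],[0,0,0,0],[0,0,0,0]]}'
python3 - <<'E'
from h import *
go(.49,.279,.2); snap('wrist','w8',(160,30,480,270),2.5)
snap('top','top8')
E
```

```text
time: 40.5
tool_pos: [0.3689, 0.2781, 0.2071]
tcp_rot: [0.019, -3.139, 0.003]
wrist_force: [1.3, -0.2, -0.0]
width: 0.453
grip_force: 0.0
time: 41.0
tool_pos: [0.4891, 0.2799, 0.2064]
tcp_rot: [0.018, -3.139, 0.001]
wrist_force: [-0.4, 0.1, -0.2]
width: 0.45
grip_force: 0.0
tcp [0.4891 0.2799 0.2064] toolz [-0.002 -0.001 -1.   ] x [-1.    -0.012  0.002] shift [-0.0009 -0.0009  0.0064] t 41.0 q6 -1.11
```

View pics/w8.png

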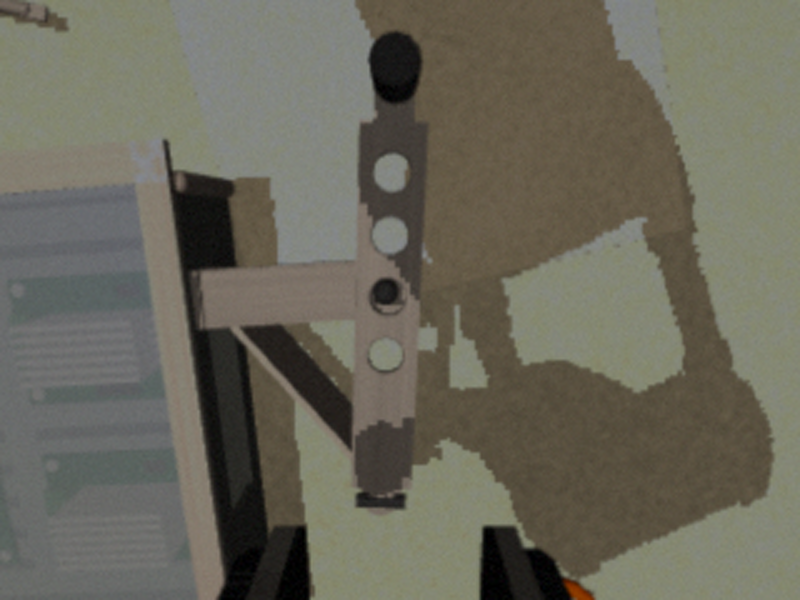

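The peg stands in the second hole from the flap end at (386,292), with hole 1 at (386,354) below it and holes 3 and 4 above. I'll check that the bar is level by touching the knob top, which should be at z about 0.122.

Converted, 0.06 m is 0.96, 0.04 m is 0.64.

```bash
python3 jog.py '{"moves": [[0.96,0,0,0],[0.96,0,0,0],[0,0,0.64,0],[0,0,0.48,0],[0,0,0,0]]}' 0.0
python3 jog.py '{"moves": [[0,0,0.096,0],[0,0,0.048,0],[0,0,0,0]]}'
python3 jog.py '{"moves": [[0,0,0.048,0],[0,0,0.032,0],[0,0,0,0]]}'
python3 - <<'E'
from h import *
np.set_printoptions(precision=4,suppress=True)
k=lambda u,v:(160+u/2.5-.3,30+v/2.5-.3)
h=np.array([onz('w8',*k(*p),.086) for p in [(386,354),(389,235),(392,172)]]);print(h,np.linalg.norm(h[1]-h[0]),np.linalg.norm(h[2]-h[0]))
print(*greens('top8'),sep='\n')
E
```

```text
time: 41.72
tool_pos: [0.3665, 0.2774, 0.1351]
tcp_rot: [0.021, -3.137, 0.004]
wrist_force: [0.4, -0.1, 0.0]
width: 0.005
grip_force: 0.0
time: 42.1
tool_pos: [0.3702, 0.279, 0.1288]
tcp_rot: [-0.019, 3.141, 0.001]
wrist_force: [0.2, 0.2, -0.4]
width: 0.002
grip_force: 0.0
time: 42.48
tool_pos: [0.3696, 0.2786, 0.1229]
tcp_rot: [0.019, -3.141, 0.0]
wrist_force: [-0.2, -0.6, -0.9]
width: -0.001
grip_force: 0.0
[[0.4663 0.2776 0.086 ]
 [0.4227 0.2782 0.086 ]
 [0.4011 0.279  0.086 ]] 0.043623687504802014 0.06527752999591852
(array([ 0.4135, -0.327 ]), 491, array([19.4, 28.9]), 81.3)
```

Converted, -0.06 m is -0.96, -0.05 m is -0.8.

```bash
python3 jog.py '{"moves": [[0,0,-0.8,0],[0,0,-0.96,0],[0,0,-0.96,0],[0,0,0,0],[0,0,0,0]]}'
python3 -c "
from workcell import bot, monitor, read_camera, camera_info
print(monitor.read_state()['wrist_force']); print(bot.finish_job())"
```

```text
time: 43.1
tool_pos: [0.3697, 0.2787, 0.2931]
tcp_rot: [-0.019, 3.141, 0.0]
wrist_force: [-0.0, 0.1, 0.4]
width: -0.001
grip_force: 0.0
[-0.02256736  0.10954385  0.44526901]
the job is handed in; nothing more can be done
None
```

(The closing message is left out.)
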